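# Tap the spindle bearing cup square into its housing

### The arm

A 6-joint arm with a two-finger parallel gripper is mounted at the origin on the work surface. World frame = base frame: x ahead of the robot, y to its left, z up, the work surface at z = 0. Lengths are in m, angles in rad, forces in N, time in s.
With the tool pointing down it reaches from about 0.375 to 0.825 m from the base axis. Payload 5.5 kg.
Tool frame: the origin (TCP) lies between the finger pads; the fingertips stand 14 mm ahead of it and the grasp point (between the pads) lies 5 mm behind it; z points along the fingers, y is the direction in which the jaws open and shut (so a half turn about z gives the same grasp; the last joint's range is limited). The gripper opens to 85 mm and grips with 20 to 120 N. Pads are 22 mm wide; open, the fingers measure 114 mm over their backs; the gripper's body (76 mm by 85 mm) begins 54 mm behind the grasp point. The pads swing forward as they close: fully open they stand 13 mm farther back than shut.
Start: joints at [1.329, 0.314, -0.047, 1.21, 0, 1.571], TCP at [0.144, 0.583, 0.245] pointing down, gripper open.
Joint ranges: [-2.67, 2.67], [-0.69, 1.73], [-1.03, 1.25], [-2.08, 2.16], [-1.42, 1.45], [-3.14, 3.14]. Speed limits (rad/s): [2.39, 2.39, 3.01, 3.14, 3.14, 3.14].

### API

Orientations are given as [roll, pitch, yaw] about the fixed x, y, z axes, in that order (R = Rz(yaw) Ry(pitch) Rx(roll)).
In Python, from rig import monitor, vision, ctrl gives the robot as it stands. The module is installed in compiled form; this text tells all that it offers.
- The arm moves only by the shell command python3 -m pendant 'ROWS'. ROWS is JSON, a list of rows, each an object of numbers: "claw": the opening, from -1 (shut) to 1 (fully open); "tx", "ty", "tz": the shift along the tool's x, y, z in mm; "roll": the turn about the tool's z in degrees. A call has 1 to 8 rows; each row shifts and turns the pose as measured when the row begins, along the tool's axes as they then stand; what a row does not reach is not made up. A row lasts 1/10 s, in which the tool goes at most 50 mm and 8.59 degrees, less where a joint would pass 70% of its speed; a pose out of reach is approached as far as the arm can. A call with a gripper value outside its range is refused whole. The fingers move at their own pace and stop on an object; the grip force is fixed at half the most. Time passes only in rows, so rows that do not move let the fingers close. It gives the time, the measured TCP pose, the force and the opening at its end, in the units of the state.
- monitor.get_obs(): the state, without advancing time (a new reading comes with each control period).
- vision.camera(name): name is "scene" or "top"; returns (picture, depth): 384x512x3 uint8, red, green, blue; 384x512 float32, m along the optical axis (not along the pixel's ray), 0 where there is no reading.
- vision.camera_info(name): a dict with "camera_matrix" (3x3 intrinsics, pixels), "xyz" and "orientation" of the camera in the world. Camera axes: x right, y up, looking along -z (the intrinsics and any distortion apply to the point x, -y, -z); pixel columns grow to the right and rows downward; lengths in m; the calibration is good to about 2 mm. A picture is of the moment at which its call begins. camera_info takes no time and is no camera call.
- ctrl.sign_off(): hands the job in, once; it reports no verdict.
The state is a dict: "time": time; "joint_positions": joint angles; "qvel": joint speeds; "joint_torque": joint torques, N m; "position": TCP position; "ee_rot": TCP orientation; "force": force on the tool from outside, world axes, zero at the start; "moment": the same for the moment, N m; "opening": opening from 0.0 (shut) to 1.0 (fully open).
Only numpy, scipy, OpenCV 4.12 (cv2) and the standard library are available. Lean on these libraries where they do the work, as an engineer would, in place of code of your own. Each camera call takes 0.05 s, during which the arm holds its last target.

### The job

Take the brass drift out of the wooden rack and, with it, tap the flanged bearing cup down into its housing, working alternately around its rim so that it goes in square without cocking, until the flange sits fully home on the housing face all round. Touch the cup with the drift only, put the drift back upright in its hole in the rack, and leave everything else on the bench as it is.

Things in the scene. Friction and masses are not known exactly. Their poses are not given: they have to be found in the camera images.
- housing: grey cast bearing housing bolted to the bench, at any yaw: foot plate 180 x 140 x 12 mm, on it a block 130 x 130 mm. Origin in the centre of its underside, below the bore; z up. Its flat top face is 70 mm above the origin. A steel post stands at x = +81 mm.
- seat (a point): centre of the mouth of the housing's 80 mm bore, in the plane of its top face, on which the flange of the cup must come to rest
- post_top (a point): top of the fixed upright steel post of the housing, 185 mm above the bench; 22 mm thick, 28 mm in a band 150 to 162 mm up. Its axis is 81 mm from the bore's axis, 35 mm from the edge of the flange: keep gripper and drift clear of it.
- bearing_cup: plain metal bearing cup started in the bore by hand, usually a little cocked: flange 92 mm across, 60 mm hole, 10 mm thick, on a body 78 mm across that is in the bore. Origin in the centre of the flange's underside, z up its axis. It stands about 15 to 18 mm proud; home, its origin is at the seat and goes no deeper. It must never tilt by more than 8 degrees. It cannot be pulled out or turned.
- cup_face (a point): centre of the upper face of the cup, axes as the cup's; the rim to tap is the ring from 30 to 46 mm radius. The fit is tight: the rim yields where tapped or pressed at 8 to 13 N, sinks as far as it is pushed and stays there, the opposite rim staying or rising a little. So limit each tap by distance (a few mm), not by force; once home the force climbs steeply.
- drift: brass drift, a turned rod 120 mm long standing upright in the rack, 300 g: origin in the centre of the flat lower end (the end that taps), z up along it. Diameter 26 mm up to 50 mm (bevelled to 22 mm at the end face), a collar of diameter 40 mm from 50 to 58 mm, and above it the grip, diameter 26 mm, from 58 to 120 mm. It is the only one of the three tools in the rack with a collar.
- rack: wooden rack screwed to the bench, 60 x 215 x 45 mm (x, y, z); origin in the centre of its underside. Three blind holes, 32 mm in diameter and 35 mm deep (floor 10 mm above the bench), at y = -70, 0 and +70 mm, x = 0; which tool stands in which varies. A tool standing in its hole has its origin 10 mm above the rack's origin.
- punch: steel pin punch, 130 mm long, standing point up in the rack, thick end (diameter 26 mm) down; origin in the centre of its lower end. Leave alone.
- scraper: short dark wooden handle, 92 mm tall, diameter 26 mm, standing in the rack; origin in the centre of its lower end. Leave alone.
- oil_bottle: white plastic bottle, diameter 48 mm, 115 mm tall, between the rack and the housing towards the robot; origin in the centre of its underside. Leave alone.
- grease_jar: amber jar, diameter 66 mm, 65 mm tall, between the rack and the housing on the far side; origin in the centre of its underside. Leave alone.
- old_race: worn bearing race lying on the bench, a plain steel ring without flange, 80 mm outer diameter, 20 mm high; origin in the centre of its underside. Leave alone.
- spanner: wrench, 190 mm long, lying on the bench; origin on its underside near mid-length. Leave alone.
- padlock: large brass padlock, body 62 x 75 x 28 mm, lying on the bench; origin in the centre of the underside of its body. Leave alone.

How it is judged:
By the outcome, as a careful person would: the job done as asked, in the order asked, and still so for the second after the job is handed in, with the robot touching nothing.
It also fails if it takes over 59 s, if anything falls off the work surface, if the arm or the gripper's body presses on something with over 40 N, if the wrist force passes 120 N, or if a joint passes its speed limit or range.

## Working session

There is one attempt and no reset: what is moved stays moved. The work goes in short steps, Python scripts to look and compute and a shell command to move; the robot and the scene stay as the last step left them, time stands still between calls to the robot, and variables do not carry over. Pictures are saved under pics/ and viewed, and the job is handed in when it is done.

```bash
mkdir -p pics
cat > h.py <<'E'
import numpy as np,cv2
from scipy.spatial.transform import Rotation as R
from rig import monitor,vision,ctrl
def cam(n,f=None):
    p,d=vision.camera(n)
    if f: cv2.imwrite('pics/'+f,p[:,:,::-1]); np.savez('pics/'+f+'.npz',p=p,d=d)
    return p,d
def pose(n):
    i=vision.camera_info(n); return i
def world(n,d,u,v,z=None):
    i=vision.camera_info(n);K=np.array(i['camera_matrix']);
    M=R.from_euler('xyz',i['orientation']).as_matrix()
    u=np.asarray(u,float);v=np.asarray(v,float)
    r=np.stack([(u-K[0,2])/K[0,0],-(v-K[1,2])/K[1,1],-np.ones_like(u)],-1)@M.T
    o=np.array(i['xyz'])
    if z is not None: return o+r*((z-o[2])/r[...,2])[...,None]
    return o+r*d[...,None]
def proj(n,P):
    i=vision.camera_info(n);K=np.array(i['camera_matrix']);M=R.from_euler('xyz',i['orientation']).as_matrix()
    c=(np.asarray(P)-np.array(i['xyz']))@M
    return np.stack([K[0,2]+K[0,0]*c[...,0]/-c[...,2],K[1,2]-K[1,1]*c[...,1]/-c[...,2]],-1)
def cloud(n,d):
    v,u=np.mgrid[:384,:512]
    return world(n,d,u,v)
E
python3 - <<'E'
from h import *
for n in ('scene','top'):
    print(vision.camera_info(n)); cam(n,n+'0.png')
print(monitor.get_obs())
E
```

```text
{'camera_matrix': array([[430.46307751,   0.        , 251.68171077],
       [  0.        , 430.46307751, 185.51103978],
       [  0.        ,   0.        ,   1.        ]]), 'xyz': array([1.11990484, 0.68482993, 0.94477739]), 'orientation': array([8.40050843e-01, 2.42720553e-03, 2.45545882e+00])}
{'camera_matrix': array([[378.00750502,   0.        , 260.88794883],
       [  0.        , 378.00750502, 191.84935835],
       [  0.        ,   0.        ,   1.        ]]), 'xyz': array([ 4.83664085e-01, -9.04104166e-04,  1.30723631e+00]), 'orientation': array([ 0.053218  ,  0.00366904, -1.59188516])}
{'time': 0.1, 'joint_positions': array([ 1.32900192e+00,  3.14146145e-01, -4.80027796e-02,  1.21020059e+00,
        1.41379209e-05,  1.57078237e+00]), 'qvel': array([-0.00119682, -0.00262228,  0.00132572,  0.00119182, -0.00010363,
       -0.00109731]), 'joint_torque': array([-1.37546554e-04, -5.40766597e+01,  3.40540338e+01,  1.11042929e-02,
       -8.59523789e-05,  1.05723865e-05]), 'position': array([0.14354019, 0.58204992, 0.24451587]), 'ee_rot': array([-3.14003947e+00, -1.41595800e-05,  2.89981218e+00]), 'force': array([ 0.32285134,  0.29726817, -0.15617161]), 'moment': array([-0.02917013,  0.0032154 , -0.04420499]), 'opening': 1.0054578471289202}
```

View pics/scene0.png

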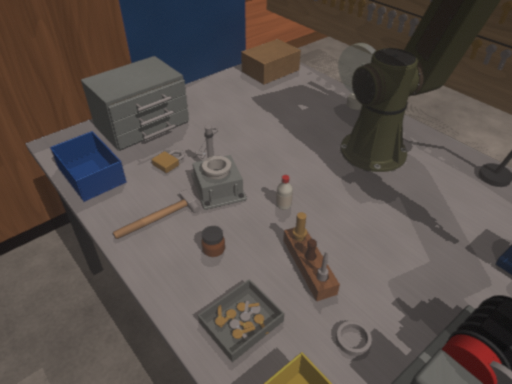

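View pics/top0.png

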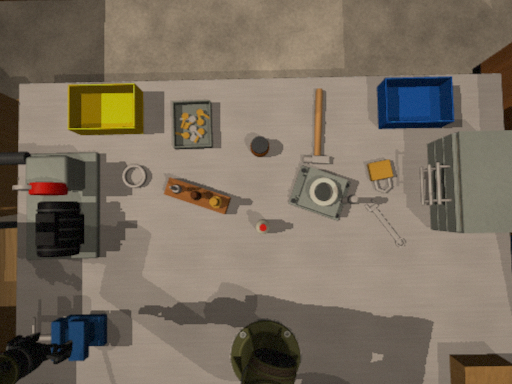

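Run:
```python
from h import *
a=np.load('pics/scene0.png.npz')['p'][:,:,::-1];b=np.load('pics/top0.png.npz')['p'][:,:,::-1]
A=cv2.resize(a[120:300,180:350],None,fx=3,fy=3,interpolation=2)
B=cv2.resize(b[150:230,155:285],None,fx=4,fy=4,interpolation=2)
C=cv2.resize(b[155:225,280:360],None,fx=6,fy=6,interpolation=2)
cv2.imwrite('pics/A.png',A);cv2.imwrite('pics/BC.png',np.vstack([B,cv2.resize(C,(520,455))])[:600] if 0 else np.hstack([cv2.resize(B,(400,246)),cv2.resize(C,(281,246))]))
cv2.imwrite('pics/C.png',C);cv2.imwrite('pics/B.png',B)
d=np.load('pics/top0.png.npz')['d'];W=cloud('top',d)
np.set_printoptions(precision=4,suppress=True)
for u,v in [(216,202),(196,195),(176,188),(263,227),(323,191),(352,199),(260,147),(300,260),(312,191),(334,191),(323,180),(323,202)]: print(u,v,W[v,u])
d=np.load('pics/scene0.png.npz')['d'];W=cloud('scene',d)
for u,v in [(301,216),(210,131),(285,180)]: print(u,v,W[v,u])
```

```text
216 202 [0.5175 0.1416 0.1378]
196 195 [0.5422 0.2092 0.1041]
176 188 [0.5679 0.2793 0.0752]
263 227 [ 0.4366 -0.0022  0.117 ]
323 191 [ 0.551  -0.2104  0.0138]
352 199 [ 0.5165 -0.2678  0.1856]
260 147 [0.699  0.0021 0.0631]
300 260 [ 0.3172 -0.1263  0.0046]
312 191 [ 0.5473 -0.1613  0.0998]
334 191 [ 0.5461 -0.2327  0.094 ]
323 180 [ 0.582  -0.1978  0.0977]
323 202 [ 0.5114 -0.1955  0.0988]
301 216 [0.5226 0.1564 0.1315]
210 131 [ 0.5126 -0.2663  0.1705]
285 180 [0.4433 0.0096 0.1138]
```

View pics/A.png

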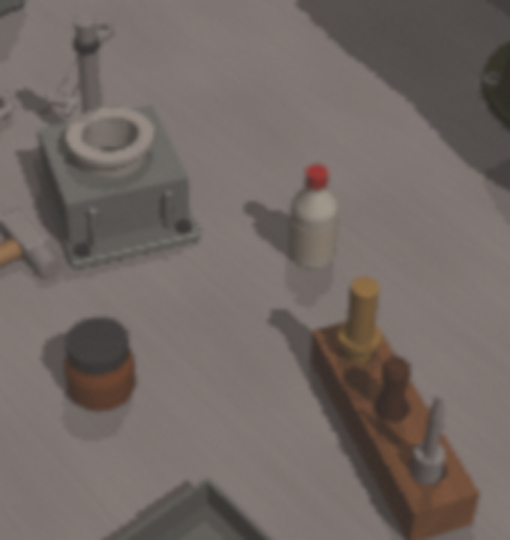

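View pics/C.png

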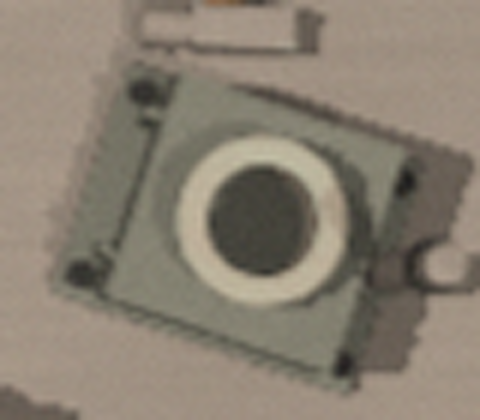

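View pics/B.png

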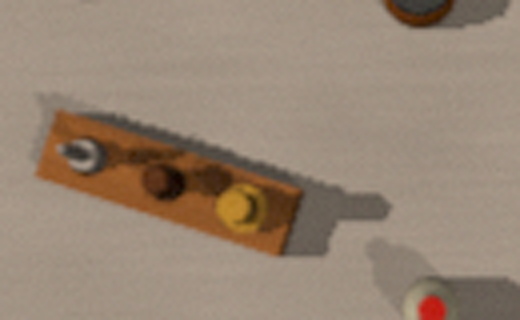

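```bash
cat > fit.py <<'E'
from h import *
np.set_printoptions(precision=4,suppress=True)
def fit(tag,s='0'):
    b=np.load(f'pics/top{tag}.png.npz');W=cloud('top',b['d']);return b['p'],W
def cupfit(tag,c=(0.548,-0.1965)):
    for n in ('top','scene'):
        b=np.load(f'pics/{n}{tag}.png.npz');W=cloud(n,b['d']);p=b['p'].astype(int)
        r=np.hypot(W[...,0]-c[0],W[...,1]-c[1])
        m=(r<.043)&(r>.033)&(W[...,2]>.074)&(W[...,2]<.12)
        P=W[m]
        for _ in range(4):
            q=np.c_[P[:,:2]-c,np.ones(len(P))];k=np.linalg.lstsq(q,P[:,2],rcond=None)[0];e=P[:,2]-q@k
            P=P[abs(e)<2.5*max(e.std(),1e-4)]
        # housing face
        m2=(r>.05)&(r<.063)&(abs(W[...,2]-.07)<.01)
        F=W[m2]
        print(n,len(P),'cup z at c',k[2],'slope deg',np.degrees(k[:2]),'res',e.std(),'face z med',np.median(F[:,2]) if len(F) else None)
if __name__=='__main__':
    cupfit('0')
    b=np.load('pics/top0.png.npz');W=cloud('top',b['d']);p=b['p']
    # rack by colour
    hsv=cv2.cvtColor(p,cv2.COLOR_RGB2HSV)
    m=((hsv[...,0]<15)&(hsv[...,1]>130)); m[:155]=0;m[225:]=0;m[:,:155]=0;m[:,240:]=0
    v,u=np.nonzero(m); z=W[v,u,2];print('rack z',np.median(z),len(u))
    X=world('top',None,u,v,np.full(len(u),.045))
    print(cv2.minAreaRect((X[:,:2]*1000).astype(np.float32)))
    # cup ring bright
    g=p[...,0].astype(int)
    for thr in (150,170):
        m=(g>thr).astype(np.uint8); m[:175]=0;m[208:]=0;m[:,:305]=0;m[:,345:]=0
        cs,_=cv2.findContours(m*255,cv2.RETR_CCOMP,cv2.CHAIN_APPROX_NONE)
        for c in cs:
            if len(c)>15:
                c=c[:,0];X=world('top',None,c[:,0],c[:,1],np.full(len(c),.097));e=cv2.fitEllipse((X[:,:2]*1000).astype(np.float32));print(thr,len(c),e)
    # face of housing
    # post
    r=np.hypot(W[...,0]-.519,W[...,1]+.268);mm=(W[...,2]>.165)&(r<.04);print('post',np.median(W[mm],0),mm.sum(),W[mm][:,2])
    r=np.hypot(W[...,0]-.519,W[...,1]-.1416);mm=(W[...,2]>.115)&(r<.03);print('drift top',W[mm].mean(0),mm.sum(),W[mm][:,2])
    v,u=np.nonzero(mm);print(u,v)
    mm=(W[...,2]>.058)&(W[...,2]<.085)&(r<.03);print('collar',W[mm].mean(0),mm.sum())
    a=np.load('pics/scene0.png.npz');W=cloud('scene',a['d'])
    r=np.hypot(W[...,0]-.519,W[...,1]-.1416);mm=(W[...,2]>.125)&(r<.03);print('scene drift top',np.median(W[mm],0),mm.sum(),W[mm][:,2])
    r=np.hypot(W[...,0]-.519,W[...,1]+.268);mm=(W[...,2]>.18)&(r<.04);print('scene post',np.median(W[mm],0),mm.sum())
E
python3 fit.py
```

```text
top 233 cup z at c 0.09676851812470214 slope deg [0.0084 0.447 ] res 0.002099367600786119 face z med 0.0705471232613657
scene 280 cup z at c 0.09131743579997235 slope deg [ 0.8396 -1.9183] res 0.008656153086743501 face z med 0.07086870584406124
rack z 0.045826936972257926 892
((544.0989990234375, 216.6057891845703), (216.5243682861328, 59.195613861083984), 70.42183685302734)
150 78 ((545.6220092773438, -197.1439971923828), (85.93202209472656, 88.19783782958984), 87.37356567382812)
150 56 ((545.955078125, -197.5226287841797), (63.54862594604492, 64.7428970336914), 58.8458137512207)
170 128 ((545.6564331054688, -197.31565856933594), (78.20376586914062, 80.07758331298828), 69.43692779541016)
post [ 0.518  -0.2706  0.1848] 54 [0.1832 0.188  0.1831 0.1733 0.1872 0.1862 0.1867 0.1855 0.1849 0.1833
 0.1705 0.1811 0.1885 0.1832 0.1876 0.1814 0.1889 0.1843 0.1705 0.1837
 0.1866 0.1851 0.1856 0.1875 0.1856 0.1886 0.1816 0.1764 0.1847 0.1854
 0.1856 0.1841 0.1843 0.1831 0.1831 0.1864 0.1689 0.1771 0.1888 0.186
 0.1861 0.1859 0.1887 0.1858 0.1676 0.1816 0.1865 0.1854 0.1819 0.185
 0.1836 0.167  
[... 791 characters left out ...]
1 201 201 201 201 201 202 202 202
 202 202 202 202 202 202 203 203 203 203 203 203 203 204 204 204 204 204
 204 205]
collar [0.5201 0.147  0.0688] 51
scene drift top [0.5216 0.155  0.131 ] 66 [0.1344 0.133  0.1327 0.1321 0.1291 0.1312 0.1298 0.1338 0.1318 0.1298
 0.1296 0.1294 0.1329 0.1313 0.1318 0.1332 0.1325 0.1344 0.1324 0.1289
 0.1301 0.1304 0.1326 0.1325 0.1325 0.1328 0.1308 0.131  0.1315 0.1289
 0.1267 0.1295 0.1309 0.1339 0.1342 0.1315 0.1316 0.1294 0.1347 0.131
 0.1305 0.1298 0.13   0.1293 0.133  0.1293 0.1332 0.1301 0.1314 0.1263
 0.1318 0.13   0.1323 0.1315 0.1315 0.1307 0.1291 0.1259 0.1278 0.1272
 0.1305 0.1317 0.1301 0.1259 0.1251 0.1261]
scene post [ 0.5178 -0.2693  0.1853] 29
```

```bash
cat > plan.py <<'E'
import sys;from h import *
# usage plan.py x y z yawdeg [n]
def plan(x,y,z,yaw=None,n=None,show=True):
    o=monitor.get_obs();p=np.array(o['position']);rpy=o['ee_rot'];Rm=R.from_euler('xyz',rpy).as_matrix()
    cur=np.degrees(rpy[2]);dy=0 if yaw is None else (yaw-cur+180)%360-180
    d=np.array([x,y,z])-p;L=np.linalg.norm(d)*1000
    N=n or int(max(np.ceil(L/48),np.ceil(abs(dy)/8.4),1))
    print('cur',p*1000,'yaw',cur,'tilt',np.degrees(np.arccos(-Rm[2,2])),'t',o['time'],'d',d*1000,'dyaw',dy,'N',N)
    for i in range(N):
        M=Rm@R.from_euler('z',-dy*i/N,degrees=True).as_matrix()
        print(np.round(M.T@(d/N)*1000,1),'roll',round(-dy/N,2))
if __name__=='__main__':
    np.set_printoptions(precision=4,suppress=True)
    a=[float(q) for q in sys.argv[1:]];plan(a[0],a[1],a[2],a[3] if len(a)>3 else None,int(a[4]) if len(a)>4 else None)
E
python3 plan.py .521 .1525 .245 70
```

```text
cur [143.5402 582.0499 244.5159] yaw 166.14699921315957 tilt 0.08899471368147546 t 0.1 d [ 377.4598 -429.5499    0.4841] dyaw -96.14699921315957 N 12
[-39.1 -27.2   0. ] roll 8.01
[-42.5 -21.5   0. ] roll 8.01
[-45.1 -15.4   0. ] roll 8.01
[-46.8  -8.9   0. ] roll 8.01
[-47.6  -2.3   0. ] roll 8.01
[-47.5   4.3   0. ] roll 8.01
[-46.4  10.9   0. ] roll 8.01
[-44.4  17.3   0. ] roll 8.01
[-41.6  23.3   0. ] roll 8.01
[-37.9  28.9   0. ] roll 8.01
[-33.5  33.9   0. ] roll 8.01
[-28.5  38.2   0. ] roll 8.01
```

```bash
python3 -m pendant '[{"tx":-39,"ty":-27,"roll":8},{"tx":-42,"ty":-21,"roll":8},{"tx":-45,"ty":-15,"roll":8},{"tx":-47,"ty":-9,"roll":8},{"tx":-48,"ty":-2,"roll":8},{"tx":-47,"ty":4,"roll":8}]'; python3 plan.py .521 .1525 .245 70
```

```text
cur [143.5402 582.0499 244.5159] yaw 166.14699921315957 tilt 0.08899471368147546 t 0.1 d [ 377.4598 -429.5499    0.4841] dyaw -96.14699921315957 N 12
[-39.1 -27.2   0. ] roll 8.01
[-42.5 -21.5   0. ] roll 8.01
[-45.1 -15.4   0. ] roll 8.01
[-46.8  -8.9   0. ] roll 8.01
[-47.6  -2.3   0. ] roll 8.01
[-47.5   4.3   0. ] roll 8.01
[-46.4  10.9   0. ] roll 8.01
[-44.4  17.3   0. ] roll 8.01
[-41.6  23.3   0. ] roll 8.01
[-37.9  28.9   0. ] roll 8.01
[-33.5  33.9   0. ] roll 8.01
[-28.5  38.2   0. ] roll 8.01invalid input at $[0]: expected keys claw, tx, ty, tz, roll
```

```bash
python3 -m pendant '[{"claw":1,"tx":-39,"ty":-27,"tz":0,"roll":8},{"claw":1,"tx":-42,"ty":-21,"tz":0,"roll":8},{"claw":1,"tx":-45,"ty":-15,"tz":0,"roll":8},{"claw":1,"tx":-47,"ty":-9,"tz":0,"roll":8},{"claw":1,"tx":-48,"ty":-2,"tz":0,"roll":8},{"claw":1,"tx":-47,"ty":4,"tz":0,"roll":8}]'; python3 plan.py .521 .1525 .245 70
```

```text
time: 0.7
position: [0.3316, 0.3633, 0.2411]
ee_rot: [-3.138, 0.002, 2.041]
force: [0.9, -0.6, -0.7]
opening: 1.003
cur [331.5613 363.2644 241.0909] yaw 116.96271286584023 tilt 0.26255190382788757 t 0.7 d [ 189.4387 -210.7644    3.9091] dyaw -46.96271286584022 N 6
[-45.6  12.2  -0.6] roll 7.83
[-43.5  18.3  -0.6] roll 7.83
[-40.6  24.1  -0.6] roll 7.83
[-37.   29.4  -0.6] roll 7.83
[-32.6  34.1  -0.6] roll 7.83
[-27.7  38.3  -0.6] roll 7.83
```

```bash
python3 -m pendant '[{"claw":1,"tx":-45,"ty":12,"tz":-1,"roll":8},{"claw":1,"tx":-43,"ty":18,"tz":-1,"roll":8},{"claw":1,"tx":-41,"ty":24,"tz":-1,"roll":8},{"claw":1,"tx":-37,"ty":29,"tz":-1,"roll":8},{"claw":1,"tx":-32,"ty":34,"tz":0,"roll":8},{"claw":1,"tx":-28,"ty":38,"tz":0,"roll":7},{"claw":1,"tx":0,"ty":0,"tz":0,"roll":0}]'; python3 plan.py .521 .1525 .17 70
```

```text
time: 1.4
position: [0.5219, 0.134, 0.2438]
ee_rot: [-3.141, 0.007, 1.177]
force: [-0.4, 0.3, 0.1]
opening: 0.999
cur [521.8899 134.0223 243.8212] yaw 67.45051116186997 tilt 0.37653647548850605 t 1.4 d [ -0.8899  18.4777 -73.8212] dyaw 2.5494888381300314 N 2
[ 8.6 -3.9 36.9] roll -1.27
[ 8.7 -3.7 36.9] roll -1.27
```

```bash
python3 -m pendant '[{"claw":1,"tx":9,"ty":-4,"tz":28,"roll":-1.3},{"claw":1,"tx":9,"ty":-4,"tz":28,"roll":-1.3},{"claw":1,"tx":0,"ty":0,"tz":0,"roll":0}]'; python3 plan.py .521 .1525 .097 70
python3 - <<'E'
from h import *
a,_=cam('scene','scene1.png');b,_=cam('top','top1.png')
A=cv2.resize(a[170:300,230:360],(520,520),interpolation=2);cv2.imwrite('pics/A1.png',A[:,:,::-1])
E
```

```text
time: 1.7
position: [0.5215, 0.1523, 0.1861]
ee_rot: [-3.14, 0.006, 1.221]
force: [-0.9, -0.4, -0.2]
opening: 1.003
cur [521.4828 152.2852 186.1021] yaw 69.96698145587953 tilt 0.3577809368905627 t 1.7 d [ -0.4828   0.2148 -89.1021] dyaw 0.03301854412046623 N 2
[ 0.3 -0.2 44.6] roll -0.02
[ 0.3 -0.2 44.6] roll -0.02
```

View pics/A1.png

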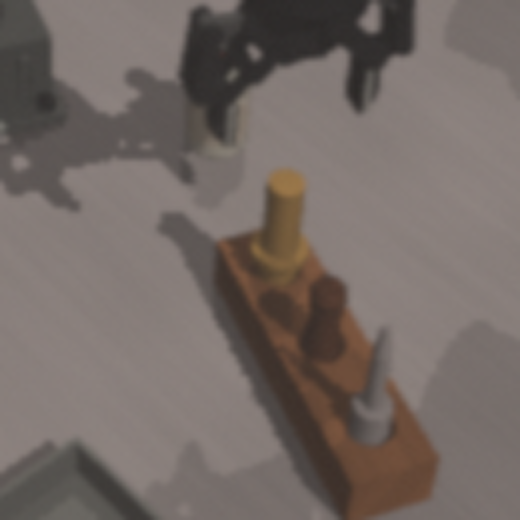

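The gripper sits above the drift (crop ~285,180) with the jaws across the rack. I'll descend.

```bash
python3 -m pendant '[{"claw":1,"tx":0,"ty":0,"tz":30,"roll":0},{"claw":1,"tx":0,"ty":0,"tz":30,"roll":0},{"claw":1,"tx":0,"ty":0,"tz":20,"roll":0},{"claw":1,"tx":0,"ty":0,"tz":0,"roll":0}]'; python3 plan.py .521 .1525 .097 70
```

```text
time: 2.2
position: [0.5276, 0.154, 0.1151]
ee_rot: [3.13, -0.002, 1.222]
force: [-0.2, 0.7, 0.1]
opening: 1.0
cur [527.5976 154.0312 115.1499] yaw 70.02206533512435 tilt 0.6585789687685294 t 2.2 d [ -6.5976  -1.5312 -18.1499] dyaw -0.022065335124352714 N 1
[-3.7 -5.9 18.1] roll 0.02
```

```bash
python3 -m pendant '[{"claw":1,"tx":-2,"ty":-3,"tz":9,"roll":0},{"claw":1,"tx":-2,"ty":-3,"tz":9,"roll":0},{"claw":1,"tx":0,"ty":0,"tz":0,"roll":0}]'; python3 plan.py .521 .1525 .097 70
```

```text
time: 2.5
position: [0.5227, 0.1531, 0.1003]
ee_rot: [3.126, -0.006, 1.223]
force: [0.6, -0.2, 0.2]
opening: 0.999
cur [522.7283 153.1284 100.3306] yaw 70.0497609822376 tilt 0.9600165681070665 t 2.5 d [-1.7283 -0.6284 -3.3306] dyaw -0.049760982237614826 N 1
[-1.2 -1.5  3.3] roll 0.05
```

```bash
python3 -m pendant '[{"claw":1,"tx":-1,"ty":-1.5,"tz":3,"roll":0},{"claw":-1,"tx":0,"ty":0,"tz":0,"roll":0},{"claw":-1,"tx":0,"ty":0,"tz":0,"roll":0},{"claw":-1,"tx":0,"ty":0,"tz":0,"roll":0},{"claw":-1,"tx":0,"ty":0,"tz":0,"roll":0},{"claw":-1,"tx":0,"ty":0,"tz":0,"roll":0}]'; python3 plan.py .521 .1525 .097 70
```

```text
time: 3.1
position: [0.5222, 0.1532, 0.0995]
ee_rot: [3.123, -0.008, 1.223]
force: [-0.3, 1.2, -0.3]
opening: 0.292
cur [522.2202 153.1748  99.4745] yaw 70.05055743733139 tilt 1.1454004213928788 t 3.1 d [-1.2202 -0.6748 -2.4745] dyaw -0.05055743733140616 N 1
[-1.1 -1.   2.4] roll 0.05
```

```bash
python3 -m pendant '[{"claw":-1,"tx":0,"ty":0,"tz":0,"roll":0},{"claw":-1,"tx":0,"ty":0,"tz":-12,"roll":0},{"claw":-1,"tx":0,"ty":0,"tz":-12,"roll":0},{"claw":-1,"tx":0,"ty":0,"tz":-12,"roll":0},{"claw":-1,"tx":0,"ty":0,"tz":0,"roll":0}]'; python3 plan.py .521 .1525 .30 70
```

```text
time: 3.6
position: [0.5207, 0.1528, 0.1378]
ee_rot: [3.125, -0.006, 1.223]
force: [0.4, -0.2, -2.8]
opening: 0.29
cur [520.6504 152.7889 137.7725] yaw 70.05083590352257 tilt 1.0255836736644197 t 3.6 d [  0.3496  -0.2889 162.2275] dyaw -0.05083590352256806 N 4
[  0.2   0.8 -40.5] roll 0.01
[  0.2   0.8 -40.5] roll 0.01
[  0.2   0.8 -40.5] roll 0.01
[  0.2   0.8 -40.5] roll 0.01
```

```bash
python3 -m pendant '[{"claw":-1,"tx":0,"ty":0,"tz":-30,"roll":0},{"claw":-1,"tx":0,"ty":0,"tz":-40,"roll":0},{"claw":-1,"tx":0,"ty":0,"tz":-35,"roll":0},{"claw":-1,"tx":0,"ty":0,"tz":0,"roll":0}]'; python3 plan.py .548 -.10 .24 70
python3 - <<'E'
from h import *
a,_=cam('scene','scene2.png');b,_=cam('top','top2.png')
A=cv2.resize(a[120:300,180:350],None,fx=3,fy=3,interpolation=2);cv2.imwrite('pics/A2.png',A[:,:,::-1])
E
```

```text
time: 4.0
position: [0.5177, 0.1524, 0.2463]
ee_rot: [3.126, -0.005, 1.222]
force: [1.3, 1.3, -3.6]
opening: 0.29
cur [517.7133 152.3975 246.2932] yaw 70.04132639805349 tilt 0.9370210175461358 t 4.0 d [  30.2867 -252.3975   -6.2932] dyaw -0.041326398053485036 N 6
[-37.8  19.1   1.2] roll 0.01
[-37.8  19.1   1.2] roll 0.01
[-37.8  19.1   1.2] roll 0.01
[-37.8  19.1   1.2] roll 0.01
[-37.8  19.1   1.2] roll 0.01
[-37.8  19.1   1.2] roll 0.01
```

View pics/A2.png

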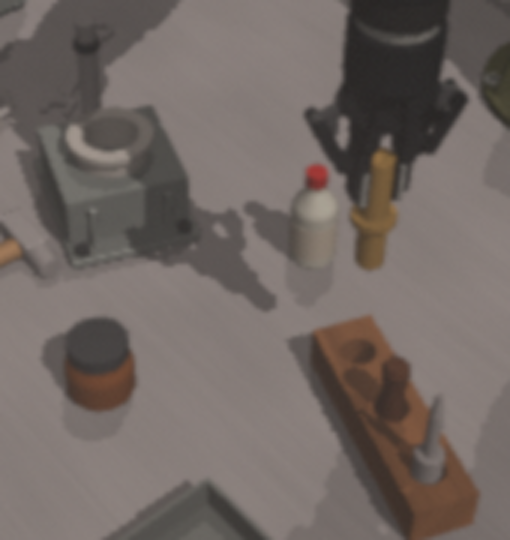

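Run:
```python
from h import *
np.set_printoptions(precision=4,suppress=True)
p=np.array([.5177,.1524,.2463])
Rm=R.from_euler('xyz',[3.126,-.005,1.222]).as_matrix()
for l in (-.0895,.0305):
    print('vertical',(proj('scene',p+[0,0,l])-[180,120])*3,'tool-aligned',(proj('scene',p-Rm[:,2]*l)-[180,120])*3, (proj('top',p+[0,0,l])))
print(world('scene',None,300,236.7,np.array(.045)))
b=np.load('pics/top2.png.npz');print(proj('top',[.521,.1525,.045]))
W=cloud('scene',np.load('pics/scene2.png.npz')['d']);pp=np.load('pics/scene2.png.npz')['p'].astype(int)
r=np.hypot(W[...,0]-.52,W[...,1]-.152)
m=(r<.04)&(W[...,2]>.15)&(W[...,2]<.205)&(pp[...,0]-pp[...,2]>40)
for z in np.arange(.15,.21,.01):
    k=m&(abs(W[...,2]-z)<.005);print(z,k.sum(),W[k].mean(0))
```

```text
vertical [365.9956 262.426 ] tool-aligned [364.7329 263.1402] [211.7025 201.8571]
vertical [377.2968 156.1809] tool-aligned [377.7575 155.9421] [205.8254 200.6801]
[0.5168 0.1556 0.045 ]
[216.1297 201.7655]
0.15 0 [nan nan nan]
0.16 2 [0.522  0.1615 0.1646]
0.17 15 [0.522  0.1628 0.1711]
0.18000000000000002 17 [0.5214 0.1622 0.1804]
0.19000000000000003 16 [0.5221 0.1622 0.1907]
0.20000000000000004 7 [0.5209 0.163  0.1984]<stdin>:13: RuntimeWarning: Mean of empty slice.
  ret = um.true_divide(
```

Run:
```python
from fit import *
def f(n,tag,c,lo=.034,hi=.043,tol=.006):
    W=cloud(n,np.load(f'pics/{n}{tag}.png.npz')['d'])
    r=np.hypot(W[...,0]-c[0],W[...,1]-c[1]);k=np.array([0,0,.097])
    m=(r<hi)&(r>lo);Q=W[m]
    for _ in range(10):
        e=Q[:,2]-np.c_[Q[:,:2]-c,np.ones(len(Q))]@k;P=Q[abs(e)<tol]
        q=np.c_[P[:,:2]-c,np.ones(len(P))];k=np.linalg.lstsq(q,P[:,2],rcond=None)[0]
    print(n,tag,len(P),k[2],np.degrees(k[:2]),(P[:,2]-q@k).std())
for t in '012':
    f('top',t,(.5456,-.1973)); f('scene',t,(.5425,-.195))
# housing top: yellow edges -> rect of points at face height
for n in('top','scene'):
    W=cloud(n,np.load(f'pics/{n}0.png.npz')['d']);r=np.hypot(W[...,0]-.545,W[...,1]+.197)
    m=(abs(W[...,2]-.07)<.005)&(r<.1)
    P=W[m];print(n,cv2.minAreaRect((P[:,:2]*1000).astype(np.float32)),np.median(P,0))
```

```text
top 0 211 0.09685198089207539 [-0.0082  0.3209] 0.0020759267757140027
scene 0 145 0.09730379330906311 [1.6474 0.6606] 0.0018593661715485931
top 1 205 0.09685028880241978 [1.0583 0.7527] 0.002131400265471214
scene 1 142 0.09698421346206178 [0.7931 0.99  ] 0.001944038368806951
top 2 207 0.09680688071067318 [1.459  1.2539] 0.002153425705538272
scene 2 139 0.09710995582057447 [0.8138 0.3052] 0.002008855439840693
top ((546.4258422851562, -198.2445831298828), (151.23062133789062, 130.17095947265625), 69.47941589355469) [ 0.5435 -0.1899  0.0704]
scene ((541.9052124023438, -202.82191467285156), (151.56777954101562, 131.82789611816406), 69.33367156982422) [ 0.5647 -0.1685  0.0709]
```

```bash
python3 -m pendant '[{"claw":-1,"tx":-38,"ty":19,"tz":0,"roll":0},{"claw":-1,"tx":-38,"ty":19,"tz":0,"roll":0},{"claw":-1,"tx":-38,"ty":19,"tz":0,"roll":0},{"claw":-1,"tx":-38,"ty":19,"tz":0,"roll":0},{"claw":-1,"tx":-38,"ty":19,"tz":0,"roll":0},{"claw":-1,"tx":-38,"ty":19,"tz":0,"roll":0},{"claw":-1,"tx":0,"ty":0,"tz":0,"roll":0}]'; python3 plan.py .5793 -.1821 .24 70
```

```text
time: 4.8
position: [0.5395, -0.1084, 0.2275]
ee_rot: [-3.134, 0.004, 1.229]
force: [0.3, 0.2, -3.0]
opening: 0.289
cur [ 539.5306 -108.4078  227.4889] yaw 70.40612112503996 tilt 0.5185004519747175 t 4.8 d [ 39.7694 -73.6922  12.5111] dyaw -0.40612112503995945 N 2
[-28.1  31.   -6.4] roll 0.2
[-28.   31.1  -6.4] roll 0.2
```

```bash
python3 -m pendant '[{"claw":-1,"tx":-29,"ty":31,"tz":-2,"roll":0},{"claw":-1,"tx":-28,"ty":31,"tz":-2,"roll":0},{"claw":-1,"tx":0,"ty":0,"tz":0,"roll":0}]'; python3 plan.py .5793 -.1821 .21 70 1
python3 - <<'E'
from h import *
a,_=cam('scene','scene3.png');b,_=cam('top','top3.png')
A=cv2.resize(a[80:220,160:290],None,fx=4,fy=4,interpolation=2);cv2.imwrite('pics/A3.png',A[:,:,::-1])
E
```

```text
time: 5.1
position: [0.5758, -0.1844, 0.2239]
ee_rot: [-3.123, 0.004, 1.228]
force: [0.7, 0.5, -4.6]
opening: 0.292
cur [ 575.836  -184.3829  223.8772] yaw 70.34139952806301 tilt 1.1124561149475105 t 5.1 d [  3.464    2.2829 -13.8772] dyaw -0.34139952806299334 N 1
[ 3.4  2.8 13.8] roll 0.34
```

View pics/A3.png

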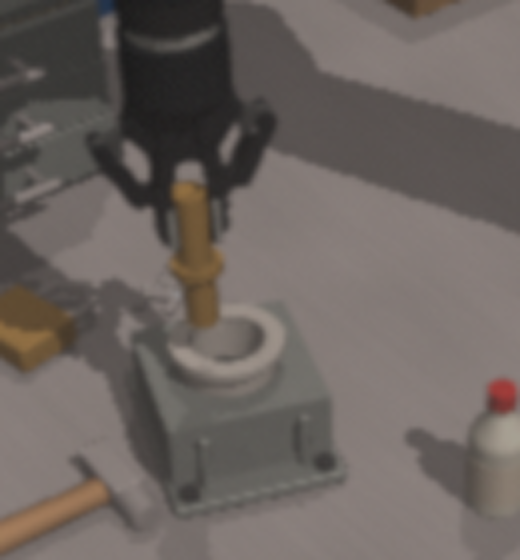

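Run:
```python
from h import *
np.set_printoptions(precision=1,suppress=True)
p=np.array([.5758,-.1844,.2239])
Rm=R.from_euler('xyz',[-3.123,.004,1.228]).as_matrix();print(Rm[:,2]*89.5)
for l in (-.0895,.0305):
    print('vert',(proj('scene',p+[0,0,l])-[160,80])*4,'tool',(proj('scene',p-Rm[:,2]*l*-1*-1)-[160,80])*4)
for q in ([.5456,-.1973,.097],):
    print((proj('scene',q)-[160,80])*4)
```

```text
[ -1.7   0.2 -89.5]
vert [197.3 322.3] tool [199.3 321.5]
vert [185.8 189.5] tool [185.1 189.7]
[222.8 336.5]
```

```bash
python3 -m pendant '[{"claw":-1,"tx":2.5,"ty":2.5,"tz":12,"roll":0},{"claw":-1,"tx":2.5,"ty":2.5,"tz":12,"roll":0},{"claw":-1,"tx":0,"ty":0,"tz":0,"roll":0}]'; python3 plan.py .5800 -.1821 .187 70 1;python3 -c "
from h import *
print(monitor.get_obs()['force'],monitor.get_obs()['moment'])"
```

```text
time: 5.5
position: [0.578, -0.174, 0.1954]
ee_rot: [-3.115, 0.001, 1.233]
force: [-0.8, 0.1, -2.6]
opening: 0.289
cur [ 577.9523 -174.0006  195.353 ] yaw 70.62918587628454 tilt 1.5349140921507318 t 5.5 d [ 2.0477 -8.0994 -8.353 ] dyaw -0.6291858762845379 N 1
[-7.   4.8  8.2] roll 0.63
[-0.76089266  0.14644314 -2.60758518] [-0.02497692 -0.00875389  0.0008    ]
```

```bash
python3 -m pendant '[{"claw":-1,"tx":-5,"ty":3.5,"tz":0,"roll":0},{"claw":-1,"tx":0,"ty":0,"tz":0,"roll":0}]'; python3 plan.py .5800 -.1821 .187 70 1;python3 -m pendant '[{"claw":-1,"tx":-1,"ty":1,"tz":4,"roll":0},{"claw":-1,"tx":0,"ty":0,"tz":0,"roll":0}]'; python3 plan.py .5800 -.1821 .187 70 1
```

```text
time: 5.7
position: [0.579, -0.1785, 0.1944]
ee_rot: [-3.113, 0.001, 1.235]
force: [1.1, -0.0, -3.3]
opening: 0.288
cur [ 578.9925 -178.4876  194.431 ] yaw 70.771442212525 tilt 1.6369539702989828 t 5.7 d [ 1.0075 -3.6124 -7.431 ] dyaw -0.7714422125250167 N 1
[-3.1  2.4  7.4] roll 0.77
time: 5.9
position: [0.5799, -0.1798, 0.1908]
ee_rot: [-3.114, 0.001, 1.235]
force: [-0.3, 0.0, -3.7]
opening: 0.293
cur [ 579.8826 -179.7882  190.7825] yaw 70.78360359534383 tilt 1.5726687544226223 t 5.9 d [ 0.1174 -2.3118 -3.7825] dyaw -0.7836035953438341 N 1
[-2.1  1.   3.8] roll 0.78
```

```bash
cat > s.py <<'E'
from h import *
np.set_printoptions(precision=1,suppress=True)
o=monitor.get_obs();p=np.array(o['position']);M=R.from_euler('xyz',o['ee_rot']).as_matrix()
c=np.array([.5456,-.1973]);e=p+M[:,2]*.0895;e0=p-[0,0,.0895]
T=np.array([[.342,.94],[.94,-.342]])
print('t',round(o['time'],2),'end rel cup (tool xy)',T@((e[:2]-c)*1000),'vert-assump',T@((e0[:2]-c)*1000),'end z',round(e[2]*1000,2),'F',np.array(o['force']),'mom',np.array(o['moment'])*1000,'tilt',np.degrees(np.arccos(-M[2,2])),'op',round(o['opening'],3))
E
python3 -m pendant '[{"claw":-1,"tx":-1,"ty":0.5,"tz":3,"roll":0.5},{"claw":-1,"tx":0,"ty":0,"tz":2,"roll":0}]';python3 s.py;python3 -m pendant '[{"claw":-1,"tx":0,"ty":0,"tz":3,"roll":0}]';python3 s.py
```

```text
time: 6.1
position: [0.5804, -0.1813, 0.1866]
ee_rot: [-3.116, 0.001, 1.226]
force: [-2.5, 0.5, 3.8]
opening: 0.289
t 6.1 end rel cup (tool xy) [26.8 25. ] vert-assump [27.  27.3] end z 97.16 F [-2.5  0.5  3.8] mom [209.7 535.  -15.9] tilt 1.465431036000424 op 0.289
time: 6.2
position: [0.5805, -0.1812, 0.1845]
ee_rot: [-3.117, 0.001, 1.225]
force: [-2.0, 1.8, 4.9]
opening: 0.289
t 6.2 end rel cup (tool xy) [27.  25.1] vert-assump [27.1 27.3] end z 95.04 F [-2.   1.8  4.9] mom [556.1 547.  -14.8] tilt 1.4187904338660338 op 0.289
```

```bash
python3 -m pendant '[{"claw":-1,"tx":0,"ty":0,"tz":2,"roll":0}]';python3 s.py;python3 -m pendant '[{"claw":-1,"tx":0,"ty":0,"tz":-5,"roll":0},{"claw":-1,"tx":0,"ty":0,"tz":-5,"roll":0},{"claw":-1,"tx":0,"ty":0,"tz":0,"roll":0}]';python3 s.py
```

```text
time: 6.3
position: [0.5806, -0.181, 0.1831]
ee_rot: [-3.118, 0.0, 1.226]
force: [-1.9, 1.5, 5.1]
opening: 0.288
t 6.3 end rel cup (tool xy) [27.3 25.2] vert-assump [27.3 27.4] end z 93.62 F [-1.9  1.5  5.1] mom [397.3 577.2 -33.2] tilt 1.371369031399144 op 0.288
time: 6.6
position: [0.5807, -0.1813, 0.1929]
ee_rot: [-3.117, 0.001, 1.225]
force: [0.0, 0.8, -3.6]
opening: 0.288
t 6.6 end rel cup (tool xy) [26.9 25.4] vert-assump [27.  27.5] end z 103.39 F [ 0.   0.8 -3.6] mom [ 13.5 -62.7 -19.1] tilt 1.4036252459125804 op 0.288
```

```bash
python3 -m pendant '[{"claw":-1,"tx":0,"ty":0,"tz":-8,"roll":0},{"claw":-1,"tx":-26,"ty":-26,"tz":-3,"roll":0},{"claw":-1,"tx":-25,"ty":-25,"tz":-3,"roll":0},{"claw":-1,"tx":0,"ty":0,"tz":0,"roll":0}]';python3 s.py
```

```text
time: 7.0
position: [0.5151, -0.2128, 0.209]
ee_rot: [-3.117, 0.002, 1.228]
force: [-0.0, -0.6, -3.5]
opening: 0.288
t 7.0 end rel cup (tool xy) [-25.2 -25.6] vert-assump [-25.  -23.4] end z 119.54 F [-0.  -0.6 -3.5] mom [ 27.9 -88.5   0.6] tilt 1.4043262661861735 op 0.288
```

```bash
python3 -m pendant '[{"claw":-1,"tx":0,"ty":0,"tz":8,"roll":0},{"claw":-1,"tx":-1,"ty":0,"tz":8,"roll":0},{"claw":-1,"tx":0,"ty":0,"tz":0,"roll":0}]';python3 s.py
```

```text
time: 7.3
position: [0.5155, -0.2139, 0.1927]
ee_rot: [-3.12, 0.001, 1.227]
force: [-0.1, -0.2, -4.2]
opening: 0.288
t 7.3 end rel cup (tool xy) [-26.  -24.6] vert-assump [-25.9 -22.6] end z 103.21 F [-0.1 -0.2 -4.2] mom [ 3.3 -9.5 -3.3] tilt 1.2673309920674023 op 0.288
```

```bash
python3 -m pendant '[{"claw":-1,"tx":0,"ty":0,"tz":3,"roll":0},{"claw":-1,"tx":0,"ty":0,"tz":2,"roll":0}]';python3 s.py
```

```text
time: 7.5
position: [0.5163, -0.2133, 0.1867]
ee_rot: [-3.119, 0.001, 1.228]
force: [-0.5, -0.7, -3.6]
opening: 0.289
t 7.5 end rel cup (tool xy) [-25.2 -24.1] vert-assump [-25.  -22.1] end z 97.18 F [-0.5 -0.7 -3.6] mom [-23.7  -4.8 -21.1] tilt 1.3064441375962432 op 0.289
```

```bash
python3 -m pendant '[{"claw":-1,"tx":0,"ty":0,"tz":2,"roll":0}]';python3 s.py; python3 -m pendant '[{"claw":-1,"tx":0,"ty":0,"tz":3,"roll":0}]';python3 s.py
```

```text
time: 7.6
position: [0.5165, -0.2131, 0.1846]
ee_rot: [-3.119, 0.001, 1.229]
force: [-2.8, 0.6, 4.2]
opening: 0.289
t 7.6 end rel cup (tool xy) [-24.9 -24. ] vert-assump [-24.8 -21.9] end z 95.09 F [-2.8  0.6  4.2] mom [137.  614.8  -3.2] tilt 1.3109525662418495 op 0.289
time: 7.7
position: [0.5163, -0.213, 0.182]
ee_rot: [-3.118, 0.002, 1.229]
force: [-4.3, 0.1, 5.7]
opening: 0.284
t 7.7 end rel cup (tool xy) [-25.  -24.2] vert-assump [-24.8 -22.2] end z 92.51 F [-4.3  0.1  5.7] mom [  90.3 1183.2  -52.4] tilt 1.3350792171858101 op 0.284
```

```bash
python3 -m pendant '[{"claw":-1,"tx":0,"ty":0,"tz":2,"roll":0}]';python3 s.py; python3 -m pendant '[{"claw":-1,"tx":0,"ty":0,"tz":-7,"roll":0},{"claw":-1,"tx":0,"ty":0,"tz":-7,"roll":0},{"claw":-1,"tx":26,"ty":0,"tz":-3,"roll":0},{"claw":-1,"tx":26,"ty":-2,"tz":-1,"roll":0},{"claw":-1,"tx":0,"ty":0,"tz":0,"roll":0}]';python3 s.py
```

```text
time: 7.8
position: [0.5161, -0.2131, 0.1803]
ee_rot: [-3.118, 0.002, 1.229]
force: [-3.6, 0.4, 4.8]
opening: 0.29
t 7.8 end rel cup (tool xy) [-25.2 -24.4] vert-assump [-24.9 -22.3] end z 90.83 F [-3.6  0.4  4.8] mom [ 31.5 938.5   2.5] tilt 1.3366702985517227 op 0.29
time: 8.3
position: [0.5341, -0.1628, 0.2]
ee_rot: [-3.121, 0.0, 1.227]
force: [0.1, -0.1, -3.3]
opening: 0.292
t 8.3 end rel cup (tool xy) [ 28.4 -24.5] vert-assump [ 28.5 -22.6] end z 110.53 F [ 0.1 -0.1 -3.3] mom [-75.3 -74.9 -10.3] tilt 1.1750337924826224 op 0.292
```

```bash
python3 -m pendant '[{"claw":-1,"tx":-1,"ty":-1,"tz":8,"roll":0},{"claw":-1,"tx":-1,"ty":0,"tz":5,"roll":0},{"claw":-1,"tx":0,"ty":0,"tz":2,"roll":0}]';python3 s.py;python3 -m pendant '[{"claw":-1,"tx":0,"ty":0,"tz":3,"roll":0}]';python3 s.py
```

```text
time: 8.6
position: [0.5327, -0.165, 0.1847]
ee_rot: [-3.123, 0.001, 1.227]
force: [-0.6, 0.5, -3.5]
opening: 0.29
t 8.6 end rel cup (tool xy) [ 25.9 -24.8] vert-assump [ 25.9 -23.2] end z 95.22 F [-0.6  0.5 -3.5] mom [-58.4 -44.3  15.7] tilt 1.0654776598743185 op 0.29
time: 8.7
position: [0.5323, -0.1655, 0.1813]
ee_rot: [-3.123, 0.001, 1.227]
force: [-0.3, -0.2, -3.3]
opening: 0.285
t 8.7 end rel cup (tool xy) [ 25.2 -25. ] vert-assump [ 25.3 -23.3] end z 91.78 F [-0.3 -0.2 -3.3] mom [  3.9 -23.3 -20.3] tilt 1.0881217384607784 op 0.285
```

```bash
python3 -m pendant '[{"claw":-1,"tx":0,"ty":0,"tz":2,"roll":0}]';python3 s.py;python3 - <<'E'
from h import *
a,_=cam('scene','scene4.png');b,_=cam('top','top4.png')
A=cv2.resize(a[80:220,160:290],None,fx=4,fy=4,interpolation=2);cv2.imwrite('pics/A4.png',A[:,:,::-1])
E
```

```text
time: 8.8
position: [0.5324, -0.1658, 0.1794]
ee_rot: [-3.123, 0.0, 1.226]
force: [-0.9, 2.0, 4.6]
opening: 0.289
t 8.8 end rel cup (tool xy) [ 25.1 -24.9] vert-assump [ 25.1 -23.2] end z 89.93 F [-0.9  2.   4.6] mom [575.4 226.4  -2.7] tilt 1.0669100785800514 op 0.289
```

View pics/A4.png

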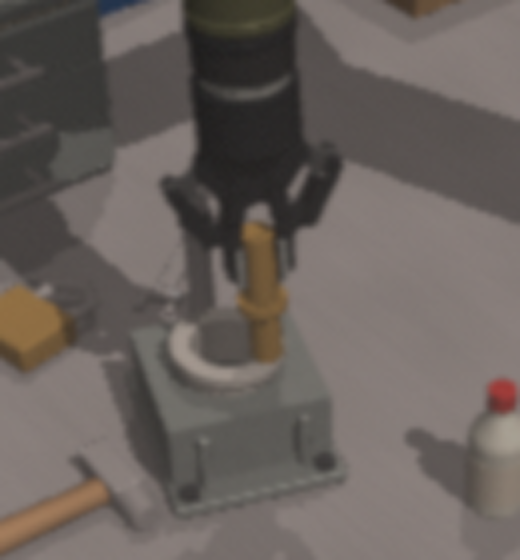

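```bash
python3 -m pendant '[{"claw":-1,"tx":0,"ty":0,"tz":2.5,"roll":0}]';python3 s.py;python3 -m pendant '[{"claw":-1,"tx":0,"ty":0,"tz":-7,"roll":0},{"claw":-1,"tx":0,"ty":0,"tz":-7,"roll":0},{"claw":-1,"tx":-26,"ty":25,"tz":-3,"roll":0},{"claw":-1,"tx":-26,"ty":26,"tz":-1,"roll":0},{"claw":-1,"tx":0,"ty":0,"tz":0,"roll":0}]';python3 s.py
```

```text
time: 9.0
position: [0.5326, -0.1655, 0.1776]
ee_rot: [-3.124, -0.0, 1.226]
force: [-1.3, 1.6, 4.9]
opening: 0.292
t 9.0 end rel cup (tool xy) [ 25.4 -24.7] vert-assump [ 25.4 -23.1] end z 88.08 F [-1.3  1.6  4.9] mom [642.9 433.6 -29.9] tilt 1.033314896325652 op 0.292
time: 9.5
position: [0.5637, -0.2338, 0.1961]
ee_rot: [-3.123, 0.002, 1.228]
force: [-0.1, -1.1, -4.0]
opening: 0.287
t 9.5 end rel cup (tool xy) [-28.3  27.8] vert-assump [-28.1  29.5] end z 106.63 F [-0.1 -1.1 -4. ] mom [ 10.7 -37.3 -30. ] tilt 1.0606908430435555 op 0.287
```

```bash
python3 -m pendant '[{"claw":-1,"tx":2,"ty":-2,"tz":6,"roll":0},{"claw":-1,"tx":0,"ty":-1,"tz":3,"roll":0},{"claw":-1,"tx":0,"ty":0,"tz":2,"roll":0}]';python3 s.py;python3 -m pendant '[{"claw":-1,"tx":0,"ty":0,"tz":2,"roll":0}]';python3 s.py
```

```text
time: 9.8
position: [0.5608, -0.2306, 0.1844]
ee_rot: [-3.122, 0.002, 1.227]
force: [0.2, -1.4, 0.9]
opening: 0.284
t 9.8 end rel cup (tool xy) [-26.4  23.9] vert-assump [-26.1  25.6] end z 94.96 F [ 0.2 -1.4  0.9] mom [-316.6 -406.3  -21.8] tilt 1.1061987911899807 op 0.284
time: 9.9
position: [0.561, -0.2305, 0.183]
ee_rot: [-3.124, 0.003, 1.228]
force: [0.9, -1.3, 2.7]
opening: 0.29
t 9.9 end rel cup (tool xy) [-26.2  24.3] vert-assump [-25.9  25.8] end z 93.48 F [ 0.9 -1.3  2.7] mom [-590.7 -247.1   -4.6] tilt 1.028446976194618 op 0.29
```

```bash
python3 -m pendant '[{"claw":-1,"tx":0,"ty":0,"tz":3,"roll":0}]';python3 s.py;python3 -m pendant '[{"claw":-1,"tx":0,"ty":0,"tz":3,"roll":0}]';python3 s.py
```

```text
time: 10.0
position: [0.5613, -0.2306, 0.1808]
ee_rot: [-3.126, 0.004, 1.229]
force: [0.7, -1.1, 2.7]
opening: 0.29
t 10.0 end rel cup (tool xy) [-26.3  24.7] vert-assump [-26.   26.2] end z 91.34 F [ 0.7 -1.1  2.7] mom [-590.6   90.4  -44.5] tilt 0.9404384811505854 op 0.29
time: 10.1
position: [0.5615, -0.2308, 0.1784]
ee_rot: [-3.127, 0.005, 1.229]
force: [-1.2, -1.9, 2.6]
opening: 0.289
t 10.1 end rel cup (tool xy) [-26.6  25.1] vert-assump [-26.1  26.4] end z 88.95 F [-1.2 -1.9  2.6] mom [-553.2  202.4   -0. ] tilt 0.8862498931915265 op 0.289
```

```bash
python3 -m pendant '[{"claw":-1,"tx":0,"ty":0,"tz":1,"roll":0},{"claw":-1,"tx":0,"ty":0,"tz":-7,"roll":0},{"claw":-1,"tx":0,"ty":0,"tz":-9,"roll":0},{"claw":-1,"tx":26,"ty":0,"tz":-2,"roll":0},{"claw":-1,"tx":26,"ty":0,"tz":-1,"roll":0},{"claw":-1,"tx":0,"ty":0,"tz":0,"roll":0}]';python3 s.py;python3 - <<'E'
from fit import *
cam('scene','scene5.png');cam('top','top5.png')
def f(n,tag,c,lo=.034,hi=.043,tol=.005):
    W=cloud(n,np.load(f'pics/{n}{tag}.png.npz')['d'])
    r=np.hypot(W[...,0]-c[0],W[...,1]-c[1]);k=np.array([0,0,.09])
    Q=W[(r<hi)&(r>lo)]
    for _ in range(15):
        e=Q[:,2]-np.c_[Q[:,:2]-c,np.ones(len(Q))]@k;P=Q[abs(e)<tol]
        q=np.c_[P[:,:2]-c,np.ones(len(P))];k=np.linalg.lstsq(q,P[:,2],rcond=None)[0]
    print(n,tag,len(P),k[2],np.degrees(k[:2]),(P[:,2]-q@k).std())
f('top','5',(.5456,-.1973)); f('scene','5',(.5425,-.195))
E
```

```text
time: 10.7
position: [0.578, -0.1788, 0.1968]
ee_rot: [-3.122, 0.002, 1.227]
force: [0.2, 0.1, -3.2]
opening: 0.292
t 10.7 end rel cup (tool xy) [28.3 22.4] vert-assump [28.4 24.1] end z 107.3 F [ 0.2  0.1 -3.2] mom [-74.  -12.7  -6.6] tilt 1.1229654506718325 op 0.292
top 5 71 0.08829783737072924 [-0.5883  1.8184] 0.002217989871811222
scene 5 126 0.0896561691029812 [-0.3004 -0.2953] 0.0018208085624065963
```

```bash
python3 -m pendant '[{"claw":-1,"tx":-1,"ty":1,"tz":8,"roll":0},{"claw":-1,"tx":-1,"ty":1,"tz":5,"roll":0},{"claw":-1,"tx":0,"ty":0,"tz":2,"roll":0}]';python3 s.py;python3 -m pendant '[{"claw":-1,"tx":0,"ty":0,"tz":2,"roll":0}]';python3 s.py
```

```text
time: 11.1
position: [0.5774, -0.1851, 0.1803]
ee_rot: [-3.121, 0.004, 1.224]
force: [-0.1, -0.2, -4.0]
opening: 0.291
t 11.1 end rel cup (tool xy) [22.  23.9] vert-assump [22.4 25.7] end z 90.8 F [-0.1 -0.2 -4. ] mom [25.7  8.6 29.3] tilt 1.1864827040998114 op 0.291
time: 11.2
position: [0.5769, -0.1855, 0.1776]
ee_rot: [-3.12, 0.004, 1.223]
force: [0.4, -0.6, -1.0]
opening: 0.289
t 11.2 end rel cup (tool xy) [21.4 23.5] vert-assump [21.8 25.4] end z 88.16 F [ 0.4 -0.6 -1. ] mom [ 62.8 -41.3  62.3] tilt 1.2356788014913644 op 0.289
```

```bash
python3 -m pendant '[{"claw":-1,"tx":3,"ty":1,"tz":-3,"roll":0},{"claw":-1,"tx":1,"ty":0,"tz":2,"roll":0},{"claw":-1,"tx":0,"ty":0,"tz":2,"roll":0}]';python3 s.py;python3 -m pendant '[{"claw":-1,"tx":0,"ty":0,"tz":3,"roll":0}]';python3 s.py
```

```text
time: 11.5
position: [0.5792, -0.1824, 0.1769]
ee_rot: [-3.12, 0.004, 1.222]
force: [-3.4, 1.9, 4.0]
opening: 0.288
t 11.5 end rel cup (tool xy) [25.1 24.6] vert-assump [25.5 26.5] end z 87.38 F [-3.4  1.9  4. ] mom [341.1 809.9 -47.5] tilt 1.2382975316368106 op 0.288
time: 11.6
position: [0.5794, -0.1823, 0.1748]
ee_rot: [-3.121, 0.004, 1.222]
force: [-2.4, 1.0, 6.5]
opening: 0.287
t 11.6 end rel cup (tool xy) [25.4 24.8] vert-assump [25.7 26.6] end z 85.34 F [-2.4  1.   6.5] mom [254.5 680.  -19. ] tilt 1.1840658637944408 op 0.287
```

Now B.

```bash
python3 -m pendant '[{"claw":-1,"tx":0,"ty":0,"tz":-8,"roll":0},{"claw":-1,"tx":0,"ty":0,"tz":-8,"roll":0},{"claw":-1,"tx":-26,"ty":-25,"tz":-1,"roll":0},{"claw":-1,"tx":-25,"ty":-24,"tz":0,"roll":0},{"claw":-1,"tx":0,"ty":0,"tz":0,"roll":0}]';python3 s.py
```

```text
time: 12.1
position: [0.516, -0.2141, 0.1951]
ee_rot: [-3.123, 0.004, 1.225]
force: [0.4, 0.9, -2.8]
opening: 0.287
t 12.1 end rel cup (tool xy) [-26.3 -23.7] vert-assump [-25.9 -22.1] end z 105.57 F [ 0.4  0.9 -2.8] mom [-24.7 -31.    4.8] tilt 1.092174973818325 op 0.287
```

```bash
python3 -m pendant '[{"claw":-1,"tx":0,"ty":-1,"tz":6,"roll":0},{"claw":-1,"tx":0,"ty":-1,"tz":4,"roll":0},{"claw":-1,"tx":0,"ty":0,"tz":2,"roll":0}]';python3 s.py;python3 -m pendant '[{"claw":-1,"tx":0,"ty":0,"tz":2,"roll":0}]';python3 s.py
```

```text
time: 12.4
position: [0.5154, -0.2137, 0.1838]
ee_rot: [-3.126, 0.004, 1.224]
force: [0.3, 0.3, -2.6]
opening: 0.291
t 12.4 end rel cup (tool xy) [-26.1 -24.2] vert-assump [-25.8 -22.8] end z 94.33 F [ 0.3  0.3 -2.6] mom [ 57.5 -69.8 -19.1] tilt 0.8966237051634173 op 0.291
time: 12.5
position: [0.5158, -0.2134, 0.1814]
ee_rot: [-3.126, 0.004, 1.225]
force: [0.5, 0.3, -3.1]
opening: 0.286
t 12.5 end rel cup (tool xy) [-25.7 -23.9] vert-assump [-25.3 -22.5] end z 91.89 F [ 0.5  0.3 -3.1] mom [ 62.2 -36.7  30.5] tilt 0.906633228215218 op 0.286
```

```bash
python3 -m pendant '[{"claw":-1,"tx":0,"ty":0,"tz":2.5,"roll":0}]';python3 s.py;python3 -m pendant '[{"claw":-1,"tx":0,"ty":0,"tz":2.5,"roll":0}]';python3 s.py
```

```text
time: 12.6
position: [0.5162, -0.2131, 0.1785]
ee_rot: [-3.126, 0.004, 1.226]
force: [0.9, 0.2, -3.1]
opening: 0.29
t 12.6 end rel cup (tool xy) [-25.2 -23.6] vert-assump [-24.9 -22.2] end z 89.02 F [ 0.9  0.2 -3.1] mom [ 44.8 -62.1   5.3] tilt 0.9102399819516149 op 0.29
time: 12.7
position: [0.5161, -0.2129, 0.1761]
ee_rot: [-3.126, 0.004, 1.226]
force: [-3.9, 1.3, 4.9]
opening: 0.287
t 12.7 end rel cup (tool xy) [-25.1 -23.8] vert-assump [-24.7 -22.3] end z 86.6 F [-3.9  1.3  4.9] mom [  57.3 1044.8  -11.9] tilt 0.9445625921688476 op 0.287
```

```bash
python3 -m pendant '[{"claw":-1,"tx":0,"ty":0,"tz":3,"roll":0},{"claw":-1,"tx":0,"ty":0,"tz":1.5,"roll":0}]';python3 s.py;python3 -m pendant '[{"claw":-1,"tx":0,"ty":0,"tz":-8,"roll":0},{"claw":-1,"tx":0,"ty":0,"tz":-8,"roll":0},{"claw":-1,"tx":25,"ty":0,"tz":-1,"roll":0},{"claw":-1,"tx":25,"ty":-1,"tz":0,"roll":0},{"claw":-1,"tx":0,"ty":0,"tz":0,"roll":0}]';python3 s.py
```

```text
time: 12.9
position: [0.5156, -0.213, 0.172]
ee_rot: [-3.125, 0.005, 1.227]
force: [-3.3, -0.0, 4.1]
opening: 0.29
t 12.9 end rel cup (tool xy) [-25.5 -24.4] vert-assump [-25.  -22.9] end z 82.53 F [-3.3 -0.   4.1] mom [ 46.6 872.7 -24.7] tilt 1.008475922782014 op 0.29
time: 13.4
position: [0.5343, -0.1649, 0.1909]
ee_rot: [-3.128, 0.003, 1.224]
force: [0.8, 0.3, -3.4]
opening: 0.288
t 13.4 end rel cup (tool xy) [ 26.3 -22.9] vert-assump [ 26.6 -21.7] end z 101.38 F [ 0.8  0.3 -3.4] mom [-67.4 -59.7   1.2] tilt 0.7821784769814795 op 0.288
```

```bash
python3 -m pendant '[{"claw":-1,"tx":0,"ty":-1,"tz":6,"roll":0},{"claw":-1,"tx":0,"ty":-1,"tz":3,"roll":0},{"claw":-1,"tx":0,"ty":0,"tz":2,"roll":0}]';python3 s.py;python3 -m pendant '[{"claw":-1,"tx":0,"ty":0,"tz":2,"roll":0}]';python3 s.py;python3 -m pendant '[{"claw":-1,"tx":0,"ty":0,"tz":2,"roll":0}]';python3 s.py
```

```text
time: 13.7
position: [0.5329, -0.1649, 0.1801]
ee_rot: [-3.13, 0.004, 1.225]
force: [0.8, -0.6, -3.4]
opening: 0.287
t 13.7 end rel cup (tool xy) [ 25.8 -24. ] vert-assump [ 26.1 -23. ] end z 90.57 F [ 0.8 -0.6 -3.4] mom [ 38.8 -22.2 -32.6] tilt 0.6740976733565994 op 0.287
time: 13.8
position: [0.5325, -0.1654, 0.1777]
ee_rot: [-3.13, 0.004, 1.224]
force: [0.1, -0.5, -2.8]
opening: 0.289
t 13.8 end rel cup (tool xy) [ 25.2 -24.3] vert-assump [ 25.5 -23.2] end z 88.16 F [ 0.1 -0.5 -2.8] mom [ 30.2 -54.2  85.1] tilt 0.702811873034697 op 0.289
time: 13.9
position: [0.5322, -0.1658, 0.1753]
ee_rot: [-3.13, 0.004, 1.223]
force: [-0.1, 0.4, -2.6]
opening: 0.287
t 13.9 end rel cup (tool xy) [ 24.7 -24.4] vert-assump [ 25.  -23.3] end z 85.85 F [-0.1  0.4 -2.6] mom [  9.1 -88.9 -14. ] tilt 0.7179646953165412 op 0.287
```

```bash
python3 -m pendant '[{"claw":-1,"tx":0.5,"ty":0,"tz":2,"roll":0}]';python3 s.py;python3 -m pendant '[{"claw":-1,"tx":0,"ty":0,"tz":2,"roll":0}]';python3 s.py
```

```text
time: 14.0
position: [0.5322, -0.1658, 0.1732]
ee_rot: [-3.13, 0.004, 1.223]
force: [-0.3, -0.4, 2.9]
opening: 0.291
t 14.0 end rel cup (tool xy) [ 24.7 -24.4] vert-assump [ 25.1 -23.3] end z 83.7 F [-0.3 -0.4  2.9] mom [ 27.5 304.9  10.6] tilt 0.7235318533523044 op 0.291
time: 14.1
position: [0.5323, -0.1658, 0.1716]
ee_rot: [-3.13, 0.004, 1.223]
force: [-0.9, 2.2, 3.9]
opening: 0.291
t 14.1 end rel cup (tool xy) [ 24.7 -24.3] vert-assump [ 25.1 -23.2] end z 82.15 F [-0.9  2.2  3.9] mom [477.3 505.7   6.8] tilt 0.691857923426914 op 0.291
```

```bash
python3 -m pendant '[{"claw":-1,"tx":0,"ty":0,"tz":-8,"roll":0},{"claw":-1,"tx":0,"ty":0,"tz":-8,"roll":0},{"claw":-1,"tx":-25,"ty":24,"tz":-1,"roll":0},{"claw":-1,"tx":-25,"ty":23,"tz":0,"roll":0},{"claw":-1,"tx":0,"ty":0,"tz":3,"roll":0}]';python3 s.py;python3 -m pendant '[{"claw":-1,"tx":0,"ty":0,"tz":4,"roll":0},{"claw":-1,"tx":0,"ty":0,"tz":3,"roll":0}]';python3 s.py
```

```text
time: 14.6
position: [0.5613, -0.2303, 0.1888]
ee_rot: [-3.133, 0.004, 1.225]
force: [-0.1, 0.5, -3.6]
opening: 0.291
t 14.6 end rel cup (tool xy) [-26.   25.3] vert-assump [-25.7  26.1] end z 99.29 F [-0.1  0.5 -3.6] mom [ -3.8 -70.9  10.7] tilt 0.5546403861166657 op 0.291
time: 14.8
position: [0.5614, -0.2306, 0.1819]
ee_rot: [-3.133, 0.004, 1.224]
force: [-0.2, -0.1, -3.5]
opening: 0.291
t 14.8 end rel cup (tool xy) [-26.2  25.5] vert-assump [-25.8  26.2] end z 92.45 F [-0.2 -0.1 -3.5] mom [11.6 16.8  3.6] tilt 0.5317310530155849 op 0.291
```

```bash
python3 -m pendant '[{"claw":-1,"tx":0,"ty":0,"tz":2,"roll":0}]';python3 s.py;python3 -m pendant '[{"claw":-1,"tx":0,"ty":0,"tz":2,"roll":0}]';python3 s.py;python3 -m pendant '[{"claw":-1,"tx":0,"ty":0,"tz":2,"roll":0}]';python3 s.py
```

```text
time: 14.9
position: [0.561, -0.2299, 0.1796]
ee_rot: [-3.132, 0.003, 1.225]
force: [0.1, 0.9, -3.4]
opening: 0.288
t 14.9 end rel cup (tool xy) [-25.7  24.7] vert-assump [-25.4  25.6] end z 90.12 F [ 0.1  0.9 -3.4] mom [ 1.8 22.6 -8.7] tilt 0.5704448928267506 op 0.288
time: 15.0
position: [0.5606, -0.2291, 0.1774]
ee_rot: [-3.132, 0.003, 1.225]
force: [0.1, 0.1, -3.1]
opening: 0.287
t 15.0 end rel cup (tool xy) [-25.1  24.1] vert-assump [-24.8  25. ] end z 87.92 F [ 0.1  0.1 -3.1] mom [23.  -3.7 26.6] tilt 0.595503776678278 op 0.287
time: 15.1
position: [0.5604, -0.2286, 0.1753]
ee_rot: [-3.132, 0.003, 1.226]
force: [0.9, -1.2, 1.8]
opening: 0.29
t 15.1 end rel cup (tool xy) [-24.6  23.7] vert-assump [-24.4  24.6] end z 85.84 F [ 0.9 -1.2  1.8] mom [-186.  -156.8  -10.4] tilt 0.6057341232243868 op 0.29
```

```bash
python3 -m pendant '[{"claw":-1,"tx":0,"ty":0,"tz":2.5,"roll":0},{"claw":-1,"tx":0,"ty":0,"tz":2.5,"roll":0}]';python3 s.py;python3 -m pendant '[{"claw":-1,"tx":0,"ty":0,"tz":-8,"roll":0},{"claw":-1,"tx":0,"ty":0,"tz":-8,"roll":0},{"claw":-1,"tx":25,"ty":1,"tz":-1,"roll":0},{"claw":-1,"tx":25,"ty":1,"tz":0,"roll":0},{"claw":-1,"tx":0,"ty":0,"tz":3,"roll":0}]';python3 s.py
```

```text
time: 15.3
position: [0.5609, -0.2288, 0.1717]
ee_rot: [-3.134, 0.005, 1.227]
force: [-1.6, -0.5, 2.9]
opening: 0.286
t 15.3 end rel cup (tool xy) [-24.8  24.5] vert-assump [-24.4  25.1] end z 82.18 F [-1.6 -0.5  2.9] mom [-235.9  408.5   30.6] tilt 0.5083000137372694 op 0.286
time: 15.8
position: [0.5804, -0.1811, 0.1878]
ee_rot: [-3.134, 0.003, 1.225]
force: [-0.7, -0.3, -2.6]
opening: 0.289
t 15.8 end rel cup (tool xy) [26.9 26.5] vert-assump [27.1 27.1] end z 98.31 F [-0.7 -0.3 -2.6] mom [-12.3   5.7 -16.9] tilt 0.45004165126646495 op 0.289
```

```bash
python3 -m pendant '[{"claw":-1,"tx":-1,"ty":-1,"tz":5,"roll":0},{"claw":-1,"tx":0,"ty":0,"tz":3,"roll":0}]';python3 s.py;python3 -m pendant '[{"claw":-1,"tx":0,"ty":0,"tz":2,"roll":0},{"claw":-1,"tx":0,"ty":0,"tz":2,"roll":0}]';python3 s.py;python3 -m pendant '[{"claw":-1,"tx":0,"ty":0,"tz":2,"roll":0}]';python3 s.py
```

```text
time: 16.0
position: [0.5791, -0.1816, 0.1799]
ee_rot: [-3.135, 0.003, 1.226]
force: [0.2, -0.2, -3.9]
opening: 0.29
t 16.0 end rel cup (tool xy) [26.  25.5] vert-assump [26.2 26.1] end z 90.4 F [ 0.2 -0.2 -3.9] mom [ -0.6   0.9 -15.2] tilt 0.43853812676934867 op 0.29
time: 16.2
position: [0.5783, -0.1825, 0.1752]
ee_rot: [-3.134, 0.003, 1.224]
force: [-0.0, 0.2, -4.1]
opening: 0.284
t 16.2 end rel cup (tool xy) [24.8 25. ] vert-assump [25.1 25.7] end z 85.65 F [-0.   0.2 -4.1] mom [  15.8 -111.7    7.9] tilt 0.49425166975298107 op 0.284
time: 16.3
position: [0.578, -0.183, 0.1729]
ee_rot: [-3.133, 0.003, 1.224]
force: [0.8, -0.4, -3.2]
opening: 0.293
t 16.3 end rel cup (tool xy) [24.3 24.8] vert-assump [24.6 25.5] end z 83.36 F [ 0.8 -0.4 -3.2] mom [53.4 11.6 27.6] tilt 0.5165275265297149 op 0.293
```

```bash
python3 -m pendant '[{"claw":-1,"tx":0.5,"ty":0,"tz":2,"roll":0}]';python3 s.py;python3 -m pendant '[{"claw":-1,"tx":0,"ty":0,"tz":2,"roll":0}]';python3 s.py
```

```text
time: 16.4
position: [0.5782, -0.1829, 0.1713]
ee_rot: [-3.134, 0.003, 1.223]
force: [-2.6, 1.4, 4.7]
opening: 0.29
t 16.4 end rel cup (tool xy) [24.4 25. ] vert-assump [24.7 25.7] end z 81.81 F [-2.6  1.4  4.7] mom [358.7 523.4 -22.5] tilt 0.48754395346658674 op 0.29
time: 16.5
position: [0.5783, -0.1829, 0.17]
ee_rot: [-3.134, 0.003, 1.223]
force: [-2.1, 0.8, 5.6]
opening: 0.284
t 16.5 end rel cup (tool xy) [24.5 25.1] vert-assump [24.7 25.8] end z 80.53 F [-2.1  0.8  5.6] mom [426.  667.5  11.5] tilt 0.43889840382609974 op 0.284
```

Next B.

```bash
python3 -m pendant '[{"claw":-1,"tx":0,"ty":0,"tz":-8,"roll":0},{"claw":-1,"tx":0,"ty":0,"tz":-8,"roll":0},{"claw":-1,"tx":-25,"ty":-25,"tz":-1,"roll":0},{"claw":-1,"tx":-25,"ty":-24,"tz":0,"roll":0},{"claw":-1,"tx":0,"ty":0,"tz":3,"roll":0}]';python3 s.py;python3 -m pendant '[{"claw":-1,"tx":0,"ty":0,"tz":4,"roll":0},{"claw":-1,"tx":0,"ty":0,"tz":3,"roll":0}]';python3 s.py
```

```text
time: 17.0
position: [0.5151, -0.2142, 0.1866]
ee_rot: [-3.136, 0.004, 1.225]
force: [0.5, 0.4, -2.6]
opening: 0.291
t 17.0 end rel cup (tool xy) [-26.6 -23.3] vert-assump [-26.3 -22.9] end z 97.12 F [ 0.5  0.4 -2.6] mom [ 38.1 -15.6  25.5] tilt 0.3680059334752812 op 0.291
time: 17.2
position: [0.5158, -0.2147, 0.1804]
ee_rot: [-3.139, 0.004, 1.224]
force: [0.4, 0.2, -4.0]
opening: 0.288
t 17.2 end rel cup (tool xy) [-26.8 -22.3] vert-assump [-26.5 -22.1] end z 90.9 F [ 0.4  0.2 -4. ] mom [ 5.  -2.2 18.3] tilt 0.2653118170980752 op 0.288
```

```bash
python3 -m pendant '[{"claw":-1,"tx":0,"ty":0,"tz":2,"roll":0},{"claw":-1,"tx":0,"ty":0,"tz":2,"roll":0}]';python3 s.py;python3 -m pendant '[{"claw":-1,"tx":0,"ty":0,"tz":2,"roll":0}]';python3 s.py
```

```text
time: 17.4
position: [0.517, -0.2142, 0.1759]
ee_rot: [-3.139, 0.003, 1.225]
force: [-0.1, 0.7, -3.8]
opening: 0.286
t 17.4 end rel cup (tool xy) [-25.9 -21.3] vert-assump [-25.6 -21.1] end z 86.38 F [-0.1  0.7 -3.8] mom [-0.2 47.9 -8.2] tilt 0.24199482651255932 op 0.286
time: 17.5
position: [0.5175, -0.2139, 0.1735]
ee_rot: [-3.139, 0.003, 1.226]
force: [0.3, -0.3, -3.6]
opening: 0.289
t 17.5 end rel cup (tool xy) [-25.5 -21. ] vert-assump [-25.2 -20.7] end z 84.04 F [ 0.3 -0.3 -3.6] mom [10.  27.7 -4. ] tilt 0.24401804787230325 op 0.289
```

```bash
python3 -m pendant '[{"claw":-1,"tx":0,"ty":-2,"tz":2,"roll":0}]';python3 s.py;python3 -m pendant '[{"claw":-1,"tx":0,"ty":0,"tz":2,"roll":0}]';python3 s.py;python3 -m pendant '[{"claw":-1,"tx":0,"ty":0,"tz":2,"roll":0}]';python3 s.py
```

```text
time: 17.6
position: [0.5161, -0.213, 0.1712]
ee_rot: [-3.139, 0.003, 1.226]
force: [0.1, -0.4, -3.0]
opening: 0.292
t 17.6 end rel cup (tool xy) [-25.2 -22.6] vert-assump [-24.9 -22.4] end z 81.74 F [ 0.1 -0.4 -3. ] mom [  5.9  14.6 -11.7] tilt 0.2406973591874038 op 0.292
time: 17.7
position: [0.516, -0.2129, 0.1696]
ee_rot: [-3.139, 0.004, 1.227]
force: [-3.4, 1.3, 15.0]
opening: 0.292
t 17.7 end rel cup (tool xy) [-25.1 -22.8] vert-assump [-24.8 -22.5] end z 80.12 F [-3.4  1.3 15. ] mom [ 245.7 1357.2  -23.1] tilt 0.2567092057906298 op 0.292
time: 17.8
position: [0.5161, -0.213, 0.1695]
ee_rot: [-3.14, 0.004, 1.227]
force: [-6.7, 2.8, 22.1]
opening: 0.288
t 17.8 end rel cup (tool xy) [-25.2 -22.5] vert-assump [-24.9 -22.3] end z 79.99 F [-6.7  2.8 22.1] mom [ 642.3 1994.3  -19. ] tilt 0.2486374326570803 op 0.288
```

```bash
python3 -m pendant '[{"claw":-1,"tx":0,"ty":0,"tz":-8,"roll":0},{"claw":-1,"tx":0,"ty":0,"tz":-6,"roll":0},{"claw":-1,"tx":25,"ty":0,"tz":-1,"roll":0},{"claw":-1,"tx":25,"ty":-2,"tz":0,"roll":0},{"claw":-1,"tx":0,"ty":0,"tz":3,"roll":0}]';python3 s.py;python3 -m pendant '[{"claw":-1,"tx":0,"ty":0,"tz":4,"roll":0},{"claw":-1,"tx":0,"ty":0,"tz":3,"roll":0}]';python3 s.py
```

```text
time: 18.3
position: [0.5326, -0.1648, 0.1838]
ee_rot: [3.14, 0.004, 1.225]
force: [-0.5, -0.7, -3.6]
opening: 0.29
t 18.3 end rel cup (tool xy) [ 25.7 -23.1] vert-assump [ 26.1 -23.3] end z 94.34 F [-0.5 -0.7 -3.6] mom [-23.8 -51.3  19.9] tilt 0.23865740966216492 op 0.29
time: 18.5
position: [0.5327, -0.165, 0.1764]
ee_rot: [3.14, 0.005, 1.226]
force: [-1.0, -0.5, -3.5]
opening: 0.29
t 18.5 end rel cup (tool xy) [ 25.6 -23. ] vert-assump [ 26.  -23.1] end z 86.94 F [-1.  -0.5 -3.5] mom [36.6  3.4 29.2] tilt 0.2800385400018893 op 0.29
```

```bash
python3 -m pendant '[{"claw":-1,"tx":0,"ty":0,"tz":2,"roll":0}]';python3 s.py;python3 -m pendant '[{"claw":-1,"tx":0,"ty":0,"tz":2,"roll":0}]';python3 s.py;python3 -m pendant '[{"claw":-1,"tx":0,"ty":0,"tz":2,"roll":0}]';python3 s.py
```

```text
time: 18.6
position: [0.5324, -0.1655, 0.1739]
ee_rot: [3.14, 0.005, 1.225]
force: [-0.3, -0.1, -4.1]
opening: 0.284
t 18.6 end rel cup (tool xy) [ 24.9 -23.1] vert-assump [ 25.4 -23.3] end z 84.42 F [-0.3 -0.1 -4.1] mom [-10.9  11.3 -22.7] tilt 0.28535934271267976 op 0.284
time: 18.7
position: [0.5321, -0.166, 0.1715]
ee_rot: [3.141, 0.005, 1.224]
force: [-0.5, 0.7, -3.4]
opening: 0.29
t 18.7 end rel cup (tool xy) [ 24.3 -23.3] vert-assump [ 24.8 -23.4] end z 82.02 F [-0.5  0.7 -3.4] mom [ 8.7 42.9 36.7] tilt 0.2874488261078974 op 0.29
time: 18.8
position: [0.532, -0.1665, 0.1696]
ee_rot: [3.141, 0.005, 1.223]
force: [-2.8, 1.3, 17.0]
opening: 0.291
t 18.8 end rel cup (tool xy) [ 23.8 -23.2] vert-assump [ 24.3 -23.3] end z 80.07 F [-2.8  1.3 17. ] mom [ 345.8 1017.3   27.9] tilt 0.2979196462719764 op 0.291
```

C is home; now D.

```bash
python3 -m pendant '[{"claw":-1,"tx":0,"ty":0,"tz":2,"roll":0},{"claw":-1,"tx":0,"ty":0,"tz":-8,"roll":0},{"claw":-1,"tx":0,"ty":0,"tz":-6,"roll":0},{"claw":-1,"tx":-25,"ty":24,"tz":-1,"roll":0},{"claw":-1,"tx":-24,"ty":24,"tz":0,"roll":0},{"claw":-1,"tx":0,"ty":0,"tz":3,"roll":0}]';python3 s.py;python3 -m pendant '[{"claw":-1,"tx":0,"ty":0,"tz":4,"roll":0},{"claw":-1,"tx":0,"ty":0,"tz":2,"roll":0}]';python3 s.py
```

```text
time: 19.4
position: [0.5621, -0.2317, 0.1847]
ee_rot: [3.136, 0.005, 1.224]
force: [0.3, -0.2, -2.0]
opening: 0.287
t 19.4 end rel cup (tool xy) [-27.1  27.8] vert-assump [-26.7  27.3] end z 95.2 F [ 0.3 -0.2 -2. ] mom [ 76.3  42.2 -39.7] tilt 0.431543543984088 op 0.287
time: 19.6
position: [0.5617, -0.232, 0.1778]
ee_rot: [3.137, 0.005, 1.222]
force: [-0.5, 0.1, -3.2]
opening: 0.291
t 19.6 end rel cup (tool xy) [-27.5  27.4] vert-assump [-27.1  27. ] end z 88.3 F [-0.5  0.1 -3.2] mom [ 35.6  59.9 -74.1] tilt 0.36751802564490726 op 0.291
```

```bash
python3 -m pendant '[{"claw":-1,"tx":0,"ty":0,"tz":2,"roll":0}]';python3 s.py;python3 -m pendant '[{"claw":-1,"tx":0,"ty":0,"tz":2,"roll":0}]';python3 s.py;python3 -m pendant '[{"claw":-1,"tx":0,"ty":0,"tz":2,"roll":0}]';python3 s.py
```

```text
time: 19.7
position: [0.5612, -0.2313, 0.1754]
ee_rot: [3.138, 0.004, 1.223]
force: [-0.5, 0.0, -3.3]
opening: 0.287
t 19.7 end rel cup (tool xy) [-27.   26.7] vert-assump [-26.6  26.3] end z 85.87 F [-0.5  0.  -3.3] mom [ 16.1 -41.6  11.8] tilt 0.3245054551820277 op 0.287
time: 19.8
position: [0.5608, -0.2306, 0.1731]
ee_rot: [3.139, 0.004, 1.224]
force: [0.3, 0.2, -3.4]
opening: 0.29
t 19.8 end rel cup (tool xy) [-26.5  26. ] vert-assump [-26.1  25.7] end z 83.57 F [ 0.3  0.2 -3.4] mom [-70.   10.   28.3] tilt 0.2940775276176347 op 0.29
time: 19.9
position: [0.5606, -0.2301, 0.1709]
ee_rot: [3.139, 0.004, 1.224]
force: [0.1, -0.2, -3.7]
opening: 0.288
t 19.9 end rel cup (tool xy) [-26.1  25.5] vert-assump [-25.7  25.3] end z 81.36 F [ 0.1 -0.2 -3.7] mom [-35.9  41.3 -22.4] tilt 0.2776119842819876 op 0.288
```

```bash
python3 -m pendant '[{"claw":-1,"tx":0,"ty":0,"tz":2,"roll":0}]';python3 s.py;python3 -m pendant '[{"claw":-1,"tx":0,"ty":0,"tz":2,"roll":0}]';python3 s.py
```

```text
time: 20.0
position: [0.5607, -0.2299, 0.1696]
ee_rot: [3.138, 0.004, 1.225]
force: [-3.6, 1.4, 13.8]
opening: 0.291
t 20.0 end rel cup (tool xy) [-25.9  25.6] vert-assump [-25.5  25.3] end z 80.1 F [-3.6  1.4 13.8] mom [ 359.3 1163.7  -16. ] tilt 0.3216111491360423 op 0.291
time: 20.1
position: [0.5608, -0.2299, 0.1696]
ee_rot: [3.137, 0.005, 1.225]
force: [-6.0, 1.6, 17.8]
opening: 0.283
t 20.1 end rel cup (tool xy) [-25.8  25.9] vert-assump [-25.4  25.4] end z 80.07 F [-6.   1.6 17.8] mom [ 498.1 1793.7   52.6] tilt 0.4006939408254416 op 0.283
```

Round again to confirm A, then others.

```bash
python3 -m pendant '[{"claw":-1,"tx":0,"ty":0,"tz":2,"roll":0},{"claw":-1,"tx":0,"ty":0,"tz":-8,"roll":0},{"claw":-1,"tx":0,"ty":0,"tz":-6,"roll":0},{"claw":-1,"tx":25,"ty":0,"tz":-1,"roll":0},{"claw":-1,"tx":25,"ty":0,"tz":0,"roll":0},{"claw":-1,"tx":0,"ty":0,"tz":3,"roll":0}]';python3 s.py;python3 -m pendant '[{"claw":-1,"tx":0,"ty":0,"tz":4,"roll":0},{"claw":-1,"tx":0,"ty":0,"tz":2,"roll":0}]';python3 s.py
```

```text
time: 20.7
position: [0.5791, -0.1818, 0.1847]
ee_rot: [3.132, 0.005, 1.224]
force: [-0.6, -0.3, -3.6]
opening: 0.287
t 20.7 end rel cup (tool xy) [25.6 27.1] vert-assump [26.  26.2] end z 95.18 F [-0.6 -0.3 -3.6] mom [12.3 61.8 33.8] tilt 0.6438199853921827 op 0.287
time: 20.9
position: [0.5794, -0.1818, 0.1784]
ee_rot: [3.131, 0.006, 1.225]
force: [0.4, 1.6, -2.7]
opening: 0.291
t 20.9 end rel cup (tool xy) [25.6 27.3] vert-assump [26.1 26.4] end z 88.88 F [ 0.4  1.6 -2.7] mom [22.  56.4 11. ] tilt 0.6668664826461889 op 0.291
```

```bash
python3 -m pendant '[{"claw":-1,"tx":0,"ty":0,"tz":2,"roll":0},{"claw":-1,"tx":0,"ty":0,"tz":2,"roll":0}]';python3 s.py;python3 -m pendant '[{"claw":-1,"tx":0,"ty":0,"tz":2,"roll":0}]';python3 s.py;python3 -m pendant '[{"claw":-1,"tx":0,"ty":0,"tz":1.5,"roll":0}]';python3 s.py
```

```text
time: 21.1
position: [0.5789, -0.1828, 0.1737]
ee_rot: [3.132, 0.006, 1.224]
force: [-0.6, 0.3, -3.8]
opening: 0.288
t 21.1 end rel cup (tool xy) [24.5 27.2] vert-assump [25.1 26.3] end z 84.23 F [-0.6  0.3 -3.8] mom [44.1 40.9 21.6] tilt 0.6484619760487901 op 0.288
time: 21.2
position: [0.5787, -0.1832, 0.1714]
ee_rot: [3.132, 0.006, 1.223]
force: [-0.3, 0.4, -3.6]
opening: 0.288
t 21.2 end rel cup (tool xy) [24.  27.1] vert-assump [24.5 26.3] end z 81.93 F [-0.3  0.4 -3.6] mom [ 28.5  82.7 -49.6] tilt 0.6379157327023036 op 0.288
time: 21.3
position: [0.5784, -0.1836, 0.1697]
ee_rot: [3.132, 0.006, 1.222]
force: [-2.5, 0.3, 9.7]
opening: 0.289
t 21.3 end rel cup (tool xy) [23.5 27. ] vert-assump [24.1 26.2] end z 80.17 F [-2.5  0.3  9.7] mom [ 47.2 397.7 -47.5] tilt 0.6302644273630941 op 0.289
```

```bash
python3 -m pendant '[{"claw":-1,"tx":0,"ty":0,"tz":2,"roll":0}]';python3 s.py;python3 -m pendant '[{"claw":-1,"tx":0,"ty":0,"tz":3,"roll":0}]';python3 s.py
```

```text
time: 21.4
position: [0.5787, -0.1839, 0.1696]
ee_rot: [3.131, 0.006, 1.222]
force: [-6.6, 1.7, 23.0]
opening: 0.289
t 21.4 end rel cup (tool xy) [23.4 27.5] vert-assump [23.9 26.6] end z 80.06 F [-6.6  1.7 23. ] mom [ 742.9 1914.4   22.3] tilt 0.6950109711168416 op 0.289
time: 21.5
position: [0.5788, -0.184, 0.1695]
ee_rot: [3.129, 0.005, 1.222]
force: [-9.6, 2.3, 24.6]
opening: 0.287
t 21.5 end rel cup (tool xy) [23.4 27.8] vert-assump [23.9 26.7] end z 80.02 F [-9.6  2.3 24.6] mom [1024.2 2668.5   -1.3] tilt 0.7691150827597972 op 0.287
```

```bash
python3 -m pendant '[{"claw":-1,"tx":0,"ty":0,"tz":-8,"roll":0},{"claw":-1,"tx":0,"ty":0,"tz":-4,"roll":0},{"claw":-1,"tx":-24,"ty":-25,"tz":-1,"roll":0},{"claw":-1,"tx":-24,"ty":-26,"tz":0,"roll":0},{"claw":-1,"tx":0,"ty":0,"tz":3,"roll":0},{"claw":-1,"tx":0,"ty":0,"tz":3,"roll":0}]';python3 s.py;python3 -m pendant '[{"claw":-1,"tx":0,"ty":0,"tz":3,"roll":0},{"claw":-1,"tx":0,"ty":0,"tz":2,"roll":0}]';python3 s.py
```

```text
time: 22.1
position: [0.5145, -0.2132, 0.1782]
ee_rot: [3.125, 0.006, 1.222]
force: [0.5, -0.5, -2.6]
opening: 0.287
t 22.1 end rel cup (tool xy) [-26.1 -22.2] vert-assump [-25.6 -23.8] end z 88.72 F [ 0.5 -0.5 -2.6] mom [102.8 -35.4  40.3] tilt 1.0283904624419387 op 0.287
time: 22.3
position: [0.5156, -0.2131, 0.1725]
ee_rot: [3.124, 0.005, 1.223]
force: [-0.8, -1.0, -3.7]
opening: 0.293
t 22.3 end rel cup (tool xy) [-25.6 -21.3] vert-assump [-25.1 -22.8] end z 83.06 F [-0.8 -1.  -3.7] mom [ 68.2  29.4 -22.5] tilt 1.0385950774545538 op 0.293
```

```bash
python3 -m pendant '[{"claw":-1,"tx":0,"ty":-1,"tz":2,"roll":0}]';python3 s.py;python3 -m pendant '[{"claw":-1,"tx":0,"ty":-0.5,"tz":2,"roll":0}]';python3 s.py;python3 -m pendant '[{"claw":-1,"tx":0,"ty":0,"tz":1.5,"roll":0}]';python3 s.py
```

```text
time: 22.4
position: [0.5154, -0.2126, 0.1702]
ee_rot: [3.124, 0.005, 1.223]
force: [-0.3, 0.6, -2.6]
opening: 0.29
t 22.4 end rel cup (tool xy) [-25.2 -21.6] vert-assump [-24.7 -23.2] end z 80.7 F [-0.3  0.6 -2.6] mom [ 3.2 51.1 28.6] tilt 1.0452314130467009 op 0.29
time: 22.5
position: [0.5158, -0.2125, 0.1695]
ee_rot: [3.123, 0.006, 1.224]
force: [-7.3, 1.6, 23.6]
opening: 0.289
t 22.5 end rel cup (tool xy) [-25.  -21.2] vert-assump [-24.5 -22.8] end z 79.99 F [-7.3  1.6 23.6] mom [ 504.  1992.   -20.8] tilt 1.1324782404684548 op 0.289
time: 22.6
position: [0.5158, -0.2125, 0.1696]
ee_rot: [3.122, 0.006, 1.224]
force: [-6.8, 1.6, 13.8]
opening: 0.291
t 22.6 end rel cup (tool xy) [-25.  -21.1] vert-assump [-24.5 -22.8] end z 80.07 F [-6.8  1.6 13.8] mom [ 587.6 2229.8  -17.9] tilt 1.1625258067452968 op 0.291
```

```bash
python3 -m pendant '[{"claw":-1,"tx":0,"ty":0,"tz":-8,"roll":0},{"claw":-1,"tx":0,"ty":0,"tz":-4,"roll":0},{"claw":-1,"tx":25,"ty":0,"tz":-1,"roll":0},{"claw":-1,"tx":25,"ty":-2,"tz":0,"roll":0},{"claw":-1,"tx":0,"ty":0,"tz":3,"roll":0},{"claw":-1,"tx":0,"ty":0,"tz":3,"roll":0}]';python3 s.py;python3 -m pendant '[{"claw":-1,"tx":0,"ty":0,"tz":3,"roll":0},{"claw":-1,"tx":0,"ty":0,"tz":2,"roll":0}]';python3 s.py
```

```text
time: 23.2
position: [0.5339, -0.1633, 0.1779]
ee_rot: [3.119, 0.006, 1.225]
force: [-0.0, 0.2, -3.0]
opening: 0.287
t 23.2 end rel cup (tool xy) [ 27.4 -20.6] vert-assump [ 27.9 -22.6] end z 88.41 F [-0.   0.2 -3. ] mom [-12.3 -10.5  57.1] tilt 1.3478917372894519 op 0.287
time: 23.4
position: [0.5337, -0.164, 0.172]
ee_rot: [3.12, 0.007, 1.225]
force: [0.3, 0.0, -3.8]
opening: 0.288
t 23.4 end rel cup (tool xy) [ 26.6 -20.6] vert-assump [ 27.2 -22.6] end z 82.54 F [ 0.3  0.  -3.8] mom [-5.5 63.7 12.4] tilt 1.3224785887898023 op 0.288
```

```bash
python3 -m pendant '[{"claw":-1,"tx":0,"ty":0,"tz":1.5,"roll":0}]';python3 s.py;python3 -m pendant '[{"claw":-1,"tx":0,"ty":0,"tz":1.5,"roll":0}]';python3 s.py;python3 -m pendant '[{"claw":-1,"tx":0,"ty":0,"tz":1.5,"roll":0}]';python3 s.py
```

```text
time: 23.5
position: [0.5334, -0.1645, 0.1701]
ee_rot: [3.12, 0.007, 1.224]
force: [-0.7, -0.4, -3.9]
opening: 0.288
t 23.5 end rel cup (tool xy) [ 26.  -20.7] vert-assump [ 26.6 -22.6] end z 80.6 F [-0.7 -0.4 -3.9] mom [83.7 35.8  8.2] tilt 1.2963889127424872 op 0.288
time: 23.6
position: [0.5336, -0.165, 0.1696]
ee_rot: [3.119, 0.007, 1.223]
force: [-4.3, 2.6, 17.4]
opening: 0.29
t 23.6 end rel cup (tool xy) [ 25.7 -20.3] vert-assump [ 26.3 -22.3] end z 80.11 F [-4.3  2.6 17.4] mom [ 646.2 1451.8   29.4] tilt 1.3439279413985776 op 0.29
time: 23.7
position: [0.5336, -0.1652, 0.1696]
ee_rot: [3.119, 0.006, 1.223]
force: [-6.6, 2.3, 13.8]
opening: 0.292
t 23.7 end rel cup (tool xy) [ 25.5 -20.2] vert-assump [ 26.1 -22.3] end z 80.13 F [-6.6  2.3 13.8] mom [ 884.9 1574.5  -37.1] tilt 1.3647643795452389 op 0.292
```

D check.

```bash
python3 -m pendant '[{"claw":-1,"tx":0,"ty":0,"tz":-8,"roll":0},{"claw":-1,"tx":0,"ty":0,"tz":-4,"roll":0},{"claw":-1,"tx":-25,"ty":23,"tz":-1,"roll":0},{"claw":-1,"tx":-25,"ty":23,"tz":0,"roll":0},{"claw":-1,"tx":0,"ty":0,"tz":3,"roll":0},{"claw":-1,"tx":0,"ty":0,"tz":3,"roll":0}]';python3 s.py;python3 -m pendant '[{"claw":-1,"tx":0,"ty":0,"tz":3,"roll":0},{"claw":-1,"tx":0,"ty":0,"tz":2,"roll":0}]';python3 s.py
```

```text
time: 24.3
position: [0.5608, -0.231, 0.1802]
ee_rot: [3.116, 0.006, 1.222]
force: [-0.0, 0.0, -3.8]
opening: 0.289
t 24.3 end rel cup (tool xy) [-27.1  28.1] vert-assump [-26.5  25.8] end z 90.76 F [-0.   0.  -3.8] mom [47.5 89.9 -7.6] tilt 1.5143455224292084 op 0.289
time: 24.5
position: [0.56, -0.2303, 0.1742]
ee_rot: [3.117, 0.006, 1.222]
force: [-0.3, -0.2, -3.8]
opening: 0.29
t 24.5 end rel cup (tool xy) [-26.6  27. ] vert-assump [-26.1  24.9] end z 84.73 F [-0.3 -0.2 -3.8] mom [72.  69.   8.7] tilt 1.4249783215216014 op 0.29
```

```bash
python3 -m pendant '[{"claw":-1,"tx":0,"ty":0,"tz":1.5,"roll":0}]';python3 s.py;python3 -m pendant '[{"claw":-1,"tx":0,"ty":0,"tz":1.5,"roll":0}]';python3 s.py;python3 -m pendant '[{"claw":-1,"tx":0,"ty":0,"tz":1.5,"roll":0}]';python3 s.py
```

```text
time: 24.6
position: [0.5597, -0.2297, 0.1723]
ee_rot: [3.118, 0.006, 1.223]
force: [-0.8, -0.0, -3.4]
opening: 0.289
t 24.6 end rel cup (tool xy) [-26.1  26.4] vert-assump [-25.6  24.3] end z 82.87 F [-0.8 -0.  -3.4] mom [ 64.   27.9 -17.4] tilt 1.3839953896815775 op 0.289
time: 24.7
position: [0.5594, -0.2291, 0.1706]
ee_rot: [3.119, 0.006, 1.223]
force: [-0.2, -0.1, -3.8]
opening: 0.288
t 24.7 end rel cup (tool xy) [-25.6  25.9] vert-assump [-25.1  23.9] end z 81.14 F [-0.2 -0.1 -3.8] mom [-36.   35.1  28.1] tilt 1.3555599979747586 op 0.288
time: 24.8
position: [0.5596, -0.2288, 0.1696]
ee_rot: [3.118, 0.006, 1.224]
force: [-2.6, 0.2, 8.8]
opening: 0.291
t 24.8 end rel cup (tool xy) [-25.4  26. ] vert-assump [-24.9  23.9] end z 80.14 F [-2.6  0.2  8.8] mom [259.5 909.2   4.6] tilt 1.3947505940199316 op 0.291
```

```bash
python3 -m pendant '[{"claw":-1,"tx":0,"ty":0,"tz":2,"roll":0}]';python3 s.py; python3 -m pendant '[{"claw":-1,"tx":0,"ty":0,"tz":-15,"roll":0},{"claw":-1,"tx":0,"ty":0,"tz":-30,"roll":0},{"claw":-1,"tx":0,"ty":0,"tz":-30,"roll":0},{"claw":-1,"tx":0,"ty":0,"tz":0,"roll":0}]';python3 plan.py .5222 .1532 .24 70;python3 - <<'E'
from fit import *
a,_=cam('scene','scene6.png');b,_=cam('top','top6.png')
def f(n,tag,c,lo=.034,hi=.043,tol=.005):
    W=cloud(n,np.load(f'pics/{n}{tag}.png.npz')['d'])
    r=np.hypot(W[...,0]-c[0],W[...,1]-c[1]);k=np.array([0,0,.08])
    Q=W[(r<hi)&(r>lo)]
    for _ in range(15):
        e=Q[:,2]-np.c_[Q[:,:2]-c,np.ones(len(Q))]@k;P=Q[abs(e)<tol]
        q=np.c_[P[:,:2]-c,np.ones(len(P))];k=np.linalg.lstsq(q,P[:,2],rcond=None)[0]
    print(n,tag,len(P),k[2],np.degrees(k[:2]))
f('top','6',(.5456,-.1973)); f('scene','6',(.5425,-.195))
cv2.imwrite('pics/A6.png',cv2.resize(a[80:300,160:350],None,fx=2.7,fy=2.7,interpolation=2)[:,:,::-1])
E
```

```text
time: 24.9
position: [0.5598, -0.2289, 0.1695]
ee_rot: [3.116, 0.006, 1.224]
force: [-6.5, 2.4, 17.5]
opening: 0.29
t 24.9 end rel cup (tool xy) [-25.4  26.4] vert-assump [-24.8  24.2] end z 80.08 F [-6.5  2.4 17.5] mom [ 518.4 1910.9  -32.9] tilt 1.4867556417905967 op 0.29
time: 25.3
position: [0.5574, -0.2266, 0.2466]
ee_rot: [3.118, 0.006, 1.225]
force: [0.8, 0.0, -1.6]
opening: 0.291
cur [ 557.3833 -226.5707  246.6292] yaw 70.20392060027767 tilt 1.4155888671244512 t 25.3 d [-35.1833 379.7707  -6.6292] dyaw -0.20392060027768366 N 8
[ 43.2 -20.2   0.1] roll 0.03
[ 43.2 -20.2   0.1] roll 0.03
[ 43.2 -20.3   0.1] roll 0.03
[ 43.2 -20.3   0.1] roll 0.03
[ 43.1 -20.3   0.1] roll 0.03
[ 43.1 -20.3   0.1] roll 0.03
[ 43.1 -20.3   0.1] roll 0.03
[ 43.1 -20.4   0.1] roll 0.03
top 6 185 0.0804914894582668 [0.2097 0.667 ]
scene 6 150 0.08113584377438635 [0.0452 0.3749]
```

View pics/A6.png

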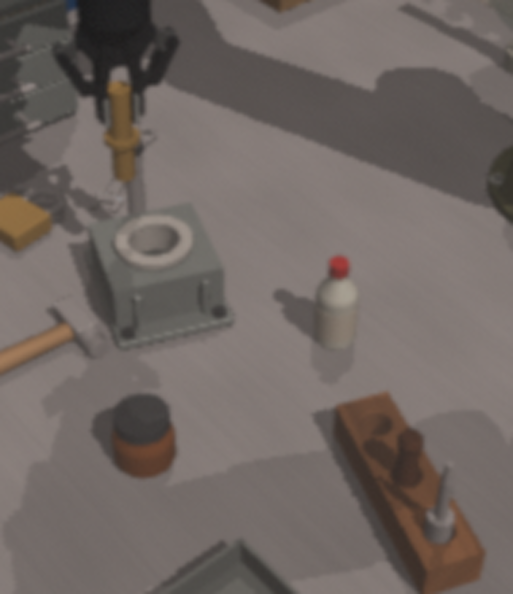

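The cup's flange lies flat on the housing (crop ~153,240), and the depth fit gives 80.5–81 mm and level. The rack hole is free at crop ~(380,428). I'll carry the drift back.

```bash
python3 -m pendant '[{"claw":-1,"tx":25,"ty":-12,"tz":-2,"roll":0},{"claw":-1,"tx":40,"ty":-19,"tz":-2,"roll":0},{"claw":-1,"tx":40,"ty":-19,"tz":-2,"roll":0},{"claw":-1,"tx":40,"ty":-19,"tz":-2,"roll":0},{"claw":-1,"tx":40,"ty":-19,"tz":-2,"roll":0},{"claw":-1,"tx":40,"ty":-19,"tz":-2,"roll":0},{"claw":-1,"tx":40,"ty":-19,"tz":-2,"roll":0},{"claw":-1,"tx":25,"ty":-12,"tz":0,"roll":0}]';python3 plan.py .5222 .1532 .22 70
```

```text
time: 26.2
position: [0.5163, 0.1014, 0.2355]
ee_rot: [-3.141, 0.013, 1.217]
force: [0.3, 0.5, -3.2]
opening: 0.288
cur [516.3191 101.4167 235.5103] yaw 69.70516720980537 tilt 0.7301878974964296 t 26.2 d [  5.8809  51.7833 -15.5103] dyaw 0.2948327901946186 N 2
[25.4 -6.2  7.4] roll -0.15
[25.4 -6.2  7.4] roll -0.15
```

```bash
cat > e.py <<'E'
from h import *
np.set_printoptions(precision=2,suppress=True)
o=monitor.get_obs();p=np.array(o['position']);M=R.from_euler('xyz',o['ee_rot']).as_matrix()
G=R.from_euler('xyz',[3.123,-.008,1.223]).as_matrix()
a1=M@G.T@[0,0,-1];a2=M[:,2]
for a in (a1,a2):
    e=(p+a*.0895)*1000;d=np.array([521,152,e[2]])-e
    print('end',e,'tilt',np.degrees(np.arccos(-a[2])),'move tool',M.T@d)
print(np.array(o['force']),np.array(o['moment'])*1000,o['time'],o['opening'])
E
python3 -m pendant '[{"claw":-1,"tx":25,"ty":-6,"tz":0,"roll":0},{"claw":-1,"tx":20,"ty":-5,"tz":0,"roll":0},{"claw":-1,"tx":0,"ty":0,"tz":0,"roll":0}]';python3 e.py;python3 - <<'E'
from h import *
a,_=cam('scene','scene7.png');b,_=cam('top','top7.png')
cv2.imwrite('pics/A7.png',cv2.resize(a[150:290,240:360],None,fx=4,fy=4,interpolation=2)[:,:,::-1])
E
```

```text
time: 26.5
position: [0.5173, 0.1529, 0.2284]
ee_rot: [-3.133, 0.017, 1.223]
force: [0.9, -0.3, -2.9]
opening: 0.287
end [514.31 151.65 139.01] tilt 2.0891772275340124 move tool [ 2.61  6.17 -0.09]
end [516.12 151.75 138.96] tilt 1.0619765004251678 move tool [ 1.9   4.5  -0.07]
[ 0.86 -0.26 -2.91] [-75.33 -65.75   4.3 ] 26.5 0.28666187062480397
```

View pics/A7.png

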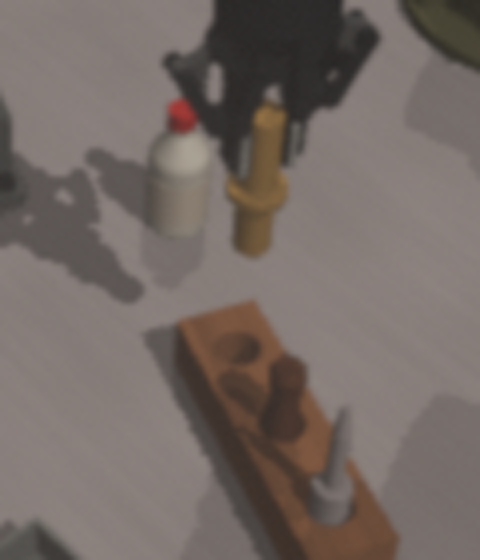

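Run:
```python
from h import *
np.set_printoptions(precision=1,suppress=True)
e=world('scene',None,240+252/4-.4,150+247/4-.4,np.array(.139))*1000;h=world('scene',None,240+237/4-.4,150+347/4-.4,np.array(.045))*1000
t=world('scene',None,240+270/4-.4,150+110/4-.4,np.array(.2589))*1000
print(e,h,'move',h-e,'top',t)
b=np.load('pics/top7.png.npz')['p'];cv2.imwrite('pics/B7.png',cv2.resize(b[150:240,150:290],None,fx=5,fy=5,interpolation=2)[:,:,::-1])
print((proj('top',np.array([.5206,.1507,.045]))-[150,150])*5)
```

```text
[513.  151.7 139. ] [518.3 152.7  45. ] move [  5.3   0.9 -94. ] top [512.5 153.8 258.9]
[333.3 259.4]
```

View pics/B7.png

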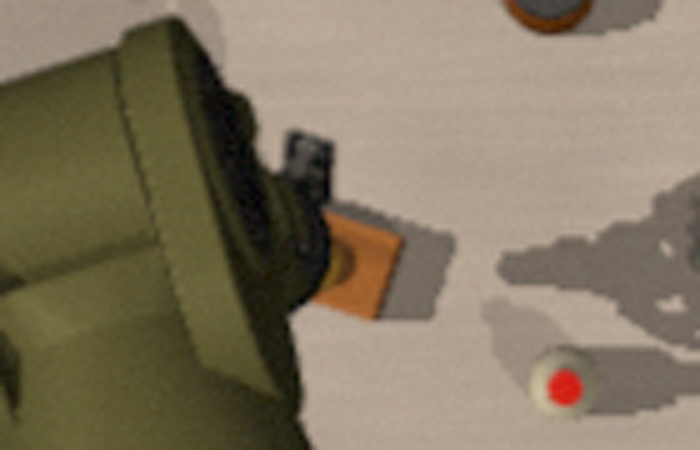

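```bash
python3 -m pendant '[{"claw":-1,"tx":2.5,"ty":5,"tz":8,"roll":0},{"claw":-1,"tx":0,"ty":0,"tz":15,"roll":0},{"claw":-1,"tx":0,"ty":0,"tz":15,"roll":0},{"claw":-1,"tx":0,"ty":0,"tz":10,"roll":0},{"claw":-1,"tx":0,"ty":0,"tz":0,"roll":0}]';python3 e.py
```

```text
time: 27.1
position: [0.5222, 0.1458, 0.1749]
ee_rot: [-3.132, 0.021, 1.215]
force: [-0.6, 0.4, -2.8]
opening: 0.29
end [518.95 144.27  85.46] tilt 2.3312968679084407 move tool [ 7.96 -0.77 -0.16]
end [520.75 144.36  85.41] tilt 1.3362553458008837 move tool [ 7.25 -2.43 -0.13]
[-0.64  0.4  -2.84] [49.74 10.15 -0.59] 27.1 0.29013395952941123
```

```bash
python3 -m pendant '[{"claw":-1,"tx":5,"ty":-1,"tz":4,"roll":0},{"claw":-1,"tx":3,"ty":0,"tz":5,"roll":0},{"claw":-1,"tx":0,"ty":0,"tz":5,"roll":0},{"claw":-1,"tx":0,"ty":0,"tz":0,"roll":0}]';python3 e.py
```

```text
time: 27.5
position: [0.525, 0.1534, 0.1604]
ee_rot: [-3.133, 0.02, 1.214]
force: [-0.5, 0.5, -3.5]
opening: 0.286
end [521.82 151.9   70.94] tilt 2.2539749333544523 move tool [-0.19 -0.8   0.01]
end [523.63 151.99  70.89] tilt 1.2682530798049754 move tool [-0.91 -2.47  0.04]
[-0.49  0.48 -3.54] [ 41.93 -45.16 -13.79] 27.5 0.2863198276745359
```

```bash
python3 -m pendant '[{"claw":-1,"tx":0.5,"ty":-2,"tz":5,"roll":0},{"claw":-1,"tx":0.5,"ty":0,"tz":4,"roll":0},{"claw":-1,"tx":0,"ty":0,"tz":0,"roll":0}]';python3 e.py;python3 - <<'E'
from h import *
a,_=cam('scene','scene8.png')
cv2.imwrite('pics/A8.png',cv2.resize(a[180:270,260:350],None,fx=6,fy=6,interpolation=2)[:,:,::-1])
E
```

```text
time: 27.8
position: [0.5236, 0.1554, 0.1512]
ee_rot: [-3.134, 0.02, 1.214]
force: [-0.5, -0.9, -4.0]
opening: 0.29
end [520.52 153.89  61.8 ] tilt 2.184521728825376 move tool [-1.61  1.11  0.02]
end [522.33 153.98  61.75] tilt 1.2085689971595344 move tool [-2.32 -0.56  0.05]
[-0.48 -0.87 -4.  ] [33.41 -5.74 -1.86] 27.8 0.2903478699510593
```

View pics/A8.png

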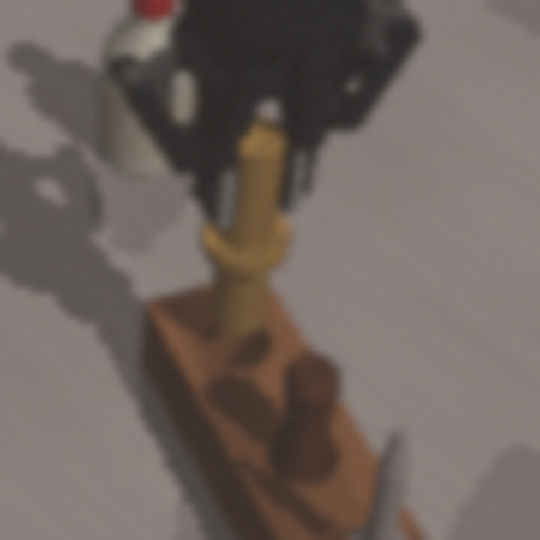

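Run:
```python
from h import *
np.set_printoptions(precision=1,suppress=True)
h=world('scene',None,299.1,236.6,np.array(.045))
f=lambda P:(proj('scene',P)-[260,180])*6+2.5
for z in (.045,.0618,.112,.1818): print(z,f(np.r_[h[:2],z]))
print('x+5mm',f(np.r_[h[:2]+[.005,0],.0618]),'y+5mm',f(np.r_[h[:2]+[0,.005],.0618]))
```

```text
0.045 [237.1 342.1]
0.0618 [239.7 317.6]
0.112 [247.8 241.6]
0.1818 [260.  128.1]
x+5mm [231.8 322.8] y+5mm [247.4 324. ]
```

```bash
python3 -m pendant '[{"claw":-1,"tx":-1,"ty":0,"tz":5,"roll":0},{"claw":-1,"tx":0,"ty":0,"tz":4,"roll":0}]';python3 e.py;python3 -m pendant '[{"claw":-1,"tx":0,"ty":0,"tz":4,"roll":0},{"claw":-1,"tx":0,"ty":0,"tz":4,"roll":0}]';python3 e.py
```

```text
time: 28.05
position: [0.5236, 0.1544, 0.1427]
ee_rot: [-3.135, 0.019, 1.214]
force: [0.1, 0.5, -4.1]
opening: 0.29
end [520.7  152.97  53.22] tilt 2.0993594073753052 move tool [-0.81  0.62  0.01]
end [522.51 153.06  53.17] tilt 1.1365563834073258 move tool [-1.52 -1.05  0.04]
[ 0.12  0.5  -4.15] [ 36.02 -49.6    4.02] 28.05 0.29007552686604304
time: 28.25
position: [0.5235, 0.1542, 0.1339]
ee_rot: [-3.135, 0.019, 1.214]
force: [0.2, -0.4, -3.0]
opening: 0.287
end [520.62 152.71  44.49] tilt 2.096921602923238 move tool [-0.53  0.61  0.01]
end [522.43 152.8   44.45] tilt 1.1354414776749542 move tool [-1.25 -1.06  0.03]
[ 0.22 -0.45 -3.  ] [ 29.33 -38.43 -27.06] 28.25 0.28681171852829956
```

```bash
python3 -m pendant '[{"claw":-1,"tx":-0.5,"ty":0,"tz":4,"roll":0}]';python3 e.py;python3 -m pendant '[{"claw":-1,"tx":0,"ty":0,"tz":4,"roll":0}]';python3 e.py;python3 -m pendant '[{"claw":-1,"tx":0,"ty":0,"tz":4,"roll":0}]';python3 e.py
```

```text
time: 28.35
position: [0.5233, 0.1536, 0.1296]
ee_rot: [-3.135, 0.019, 1.214]
force: [-0.1, -0.3, -4.0]
opening: 0.286
end [520.41 152.16  40.12] tilt 2.094787973465076 move tool [ 0.05  0.61 -0.  ]
end [522.22 152.25  40.08] tilt 1.132864659521181 move tool [-0.66 -1.05  0.02]
[-0.08 -0.26 -4.02] [-12.45 -13.16 -42.96] 28.35 0.2863154186180015
time: 28.45
position: [0.5232, 0.1535, 0.1251]
ee_rot: [-3.135, 0.019, 1.214]
force: [0.7, 0.8, -3.9]
opening: 0.29
end [520.26 151.98  35.64] tilt 2.107822452134618 move tool [ 0.27  0.68 -0.01]
end [522.07 152.07  35.6 ] tilt 1.1447351602415468 move tool [-0.44 -0.98  0.01]
[ 0.71  0.84 -3.91] [90.67  8.5  12.35] 28.45 0.29020076943675993
time: 28.55
position: [0.5231, 0.1534, 0.1207]
ee_rot: [-3.135, 0.019, 1.214]
force: [-0.2, -0.2, -3.7]
opening: 0.29
end [520.14 151.9   31.23] tilt 2.1145145078767813 move tool [ 0.39  0.77 -0.01]
end [521.95 151.99  31.18] tilt 1.150070754021929 move tool [-0.32 -0.9   0.01]
[-0.22 -0.18 -3.73] [ 38.48 -18.45   7.98] 28.55 0.2901935076915539
```

It's in the hole without side force. Continue to the floor (end z 10).

```bash
python3 -m pendant '[{"claw":-1,"tx":0,"ty":0,"tz":4,"roll":0},{"claw":-1,"tx":0,"ty":0,"tz":4,"roll":0}]';python3 e.py;python3 -m pendant '[{"claw":-1,"tx":0,"ty":0,"tz":4,"roll":0},{"claw":-1,"tx":0,"ty":0,"tz":3,"roll":0}]';python3 e.py;python3 -m pendant '[{"claw":-1,"tx":0,"ty":0,"tz":2.5,"roll":0}]';python3 e.py
```

```text
time: 28.75
position: [0.5229, 0.1532, 0.1119]
ee_rot: [-3.135, 0.019, 1.214]
force: [-0.1, 0.3, -3.4]
opening: 0.289
end [519.97 151.76  22.43] tilt 2.122150769874592 move tool [ 0.58  0.88 -0.02]
end [521.78 151.85  22.38] tilt 1.1557077950933576 move tool [-0.14 -0.78  0.01]
[-0.11  0.3  -3.43] [ 46.54 -38.99  16.36] 28.75 0.289461869753438
time: 28.95
position: [0.5228, 0.1531, 0.1041]
ee_rot: [-3.135, 0.019, 1.214]
force: [0.2, 0.4, -3.5]
opening: 0.29
end [519.78 151.62  14.64] tilt 2.1338249414618 move tool [ 0.79  1.01 -0.02]
end [521.58 151.71  14.6 ] tilt 1.166307631404726 move tool [ 0.07 -0.65  0.  ]
[ 0.21  0.37 -3.54] [35.19  3.43 21.21] 28.95 0.29018259858209966
time: 29.05
position: [0.5227, 0.153, 0.1013]
ee_rot: [-3.135, 0.019, 1.214]
force: [0.1, -0.2, -3.6]
opening: 0.287
end [519.71 151.55  11.82] tilt 2.140747435497226 move tool [ 0.88  1.05 -0.02]
end [521.52 151.64  11.78] tilt 1.1725153151669363 move tool [ 0.16 -0.61  0.  ]
[ 0.07 -0.21 -3.55] [ 19.77 -63.42  45.84] 29.05 0.28730584891171757
```

```bash
python3 -m pendant '[{"claw":-1,"tx":0,"ty":0,"tz":1.5,"roll":0}]';python3 e.py;python3 -m pendant '[{"claw":-1,"tx":0,"ty":0,"tz":1,"roll":0}]';python3 e.py
```

```text
time: 29.15
position: [0.5227, 0.153, 0.0997]
ee_rot: [-3.135, 0.019, 1.214]
force: [-2.8, -0.1, 12.1]
opening: 0.292
end [519.72 151.56  10.31] tilt 2.1359601372918884 move tool [ 0.86  1.05 -0.02]
end [521.53 151.65  10.26] tilt 1.1668559823494813 move tool [ 0.14 -0.62  0.  ]
[-2.83 -0.15 12.14] [-92.75 852.13  71.91] 29.15 0.29189855218968025
time: 29.25
position: [0.5229, 0.1532, 0.0997]
ee_rot: [-3.135, 0.018, 1.214]
force: [-4.3, -1.2, 12.6]
opening: 0.288
end [519.93 151.81  10.29] tilt 2.09702792369348 move tool [ 0.55  0.94 -0.02]
end [521.74 151.9   10.25] tilt 1.1257741130336767 move tool [-0.16 -0.73  0.01]
[-4.32 -1.2  12.58] [-205.73 1273.78  -37.75] 29.25 0.28805200240223267
```

```bash
python3 -m pendant '[{"claw":-1,"tx":0,"ty":0,"tz":-0.3,"roll":0},{"claw":-0.2,"tx":0,"ty":0,"tz":0,"roll":0},{"claw":0,"tx":0,"ty":0,"tz":0,"roll":0},{"claw":1,"tx":0,"ty":0,"tz":0,"roll":0},{"claw":1,"tx":0,"ty":0,"tz":0,"roll":0},{"claw":1,"tx":0,"ty":0,"tz":0,"roll":0},{"claw":1,"tx":0,"ty":0,"tz":0,"roll":0}]';python3 e.py;python3 - <<'E'
from h import *
a,_=cam('scene','scene9.png')
cv2.imwrite('pics/A9.png',cv2.resize(a[180:270,260:350],None,fx=6,fy=6,interpolation=2)[:,:,::-1])
E
```

```text
time: 29.95
position: [0.5249, 0.1538, 0.1019]
ee_rot: [-3.139, 0.016, 1.214]
force: [-0.5, -0.3, 0.1]
opening: 0.999
end [522.34 152.45  12.41] tilt 1.84583694852801 move tool [-0.89 -1.09  0.02]
end [524.15 152.54  12.37] tilt 0.9273968564884515 move tool [-1.61 -2.76  0.03]
[-0.54 -0.33  0.12] [13.71 -0.31 27.39] 29.95 0.9988059764461968
```

View pics/A9.png

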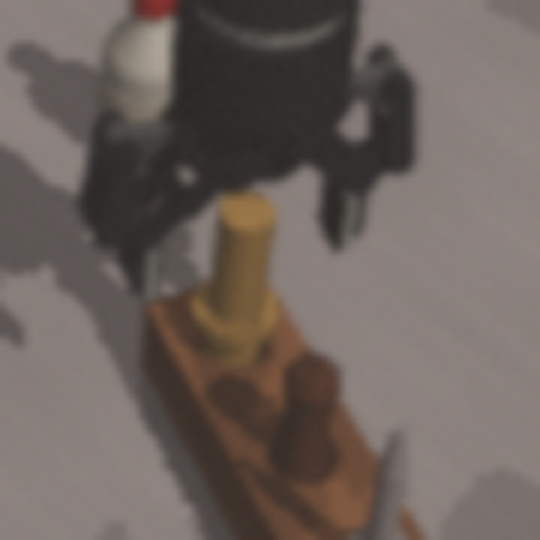

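The drift stands free and upright in its hole (crop 245,210 to 235,330), with the fingers open and clear. I'll withdraw straight up.

```bash
python3 -m pendant '[{"claw":1,"tx":0,"ty":0,"tz":-8,"roll":0},{"claw":1,"tx":0,"ty":0,"tz":-15,"roll":0},{"claw":1,"tx":0,"ty":0,"tz":-20,"roll":0},{"claw":1,"tx":0,"ty":0,"tz":-30,"roll":0},{"claw":1,"tx":0,"ty":0,"tz":-40,"roll":0},{"claw":1,"tx":0,"ty":0,"tz":-40,"roll":0},{"claw":1,"tx":0,"ty":0,"tz":0,"roll":0}]';python3 plan.py .40 .45 .25
```

```text
time: 30.7
position: [0.5248, 0.1556, 0.2622]
ee_rot: [-3.136, 0.018, 1.214]
force: [0.5, 0.3, 0.7]
opening: 0.999
cur [524.7635 155.5623 262.2473] yaw 69.56057448335513 tilt 1.0532653297915717 t 30.7 d [-124.7635  294.4377  -12.2473] dyaw 0 N 7
[ 33.2 -31.4   1.3] roll 0.0
[ 33.2 -31.4   1.3] roll 0.0
[ 33.2 -31.4   1.3] roll 0.0
[ 33.2 -31.4   1.3] roll 0.0
[ 33.2 -31.4   1.3] roll 0.0
[ 33.2 -31.4   1.3] roll 0.0
[ 33.2 -31.4   1.3] roll 0.0
```

```bash
python3 -m pendant '[{"claw":1,"tx":33,"ty":-31,"tz":0,"roll":0},{"claw":1,"tx":33,"ty":-31,"tz":0,"roll":0},{"claw":1,"tx":33,"ty":-31,"tz":0,"roll":0},{"claw":1,"tx":33,"ty":-31,"tz":0,"roll":0},{"claw":1,"tx":33,"ty":-31,"tz":0,"roll":0},{"claw":1,"tx":25,"ty":-25,"tz":0,"roll":0},{"claw":1,"tx":0,"ty":0,"tz":0,"roll":0},{"claw":1,"tx":0,"ty":0,"tz":0,"roll":0}]';python3 - <<'E'
from fit import *
a,_=cam('scene','sceneF.png');b,_=cam('top','topF.png')
def f(n,tag,c,lo=.034,hi=.043,tol=.005):
    W=cloud(n,np.load(f'pics/{n}{tag}.png.npz')['d'])
    r=np.hypot(W[...,0]-c[0],W[...,1]-c[1]);k=np.array([0,0,.08])
    Q=W[(r<hi)&(r>lo)]
    for _ in range(15):
        e=Q[:,2]-np.c_[Q[:,:2]-c,np.ones(len(Q))]@k;P=Q[abs(e)<tol]
        q=np.c_[P[:,:2]-c,np.ones(len(P))];k=np.linalg.lstsq(q,P[:,2],rcond=None)[0]
    print(n,tag,len(P),k[2],np.degrees(k[:2]))
f('top','F',(.5456,-.1973)); f('scene','F',(.5425,-.195))
W=cloud('top',np.load('pics/topF.png.npz')['d']);r=np.hypot(W[...,0]-.521,W[...,1]-.152);mm=(W[...,2]>.12)&(r<.03);print('drift top',np.median(W[mm],0))
cv2.imwrite('pics/AF.png',np.hstack([cv2.resize(a[110:300,180:350],(510,570),interpolation=2)])[:,:,::-1])
cv2.imwrite('pics/BF.png',b[:,:,::-1])
E
```

```text
time: 31.5
position: [0.421, 0.4047, 0.2627]
ee_rot: [-3.142, 0.013, 1.209]
force: [0.7, 0.3, -0.4]
opening: 1.001
top F 202 0.08041655499006685 [ 0.0808 -0.0596]
scene F 132 0.08108010132738741 [ 0.5127 -0.2794]
drift top [0.5226 0.1502 0.1304]
```

View pics/AF.png

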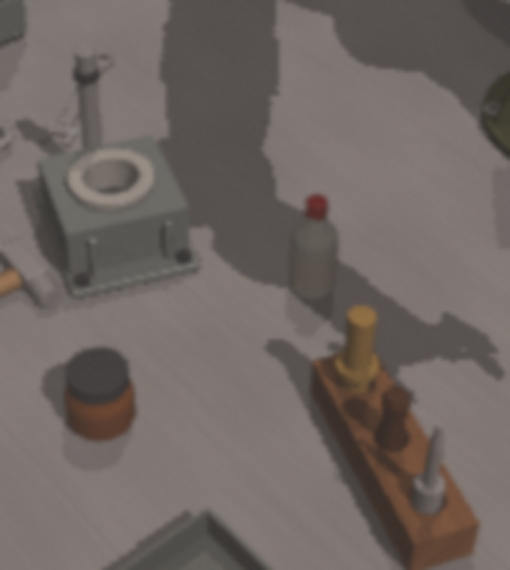

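View pics/BF.png

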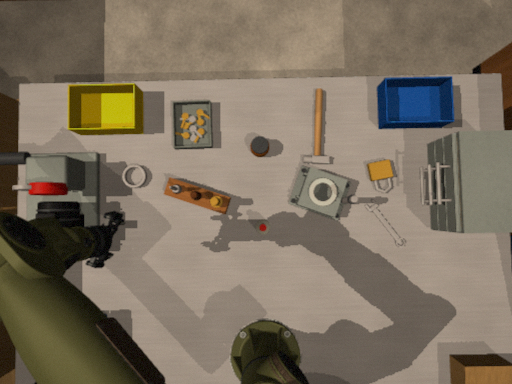

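The cup is home (scene crop ~110,180), the drift is upright in its hole (360,350), and everything else is where it was.

```bash
python3 -c "
from rig import ctrl
print(ctrl.sign_off())"
```

```text
the job is handed in; nothing more can be done
None
```

The cup is fully home in its housing, the drift is back upright in its own hole in the rack, and I have handed the job in. It took about 31.5 s of the 59 s allowed.

- **Tapping:** I worked alternately at four points around the rim, a few millimetres at a time, until the force climbed steeply at each point. A final round pressed every point again, with the drift's end at 80.0–80.1 mm, where home is 80 mm. The wrist force stayed below about 30 N at the readings.
- **Last checks:** The top camera puts the cup face at 80.4 mm, level to about 0.1°. The scene camera gives 81.1 mm and about 0.6°, which is within its depth noise and the 2 mm calibration. The drift's top is at 130.4 mm, as it should be when standing in its hole. Nothing else on the bench has visibly moved.
- **Worth noting:**
  - Partway through, one pair of opposite points differed by about 7 mm, an estimated cocking of 5–6°. I corrected it at once, and it stayed under the 8° limit.
  - The scene camera read about 3–5 mm off to one side of the robot's own frame, so I relied on the top camera and relative measurements.

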